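Sort cardboard cores by length over a tipping hopper

TASK

Put the two flattened cores into the scrap box, and lay every round core from the bench crosswise into the hopper of the sorter. When all the round cores are in the hopper together, lift its handle to tip them down the sloped board so that the short ones drop into the short lane and the long ones roll into the long lane, then let the emptied hopper down to rest. Leave the water bottle where it stands.

Things in the scene. Friction and masses are not known exactly. Their poses are not given: they have to be found in the camera images.
- sorter_hinge (a point): Core sorter, fixed plywood fixture 125 mm wide, 600 mm long: tipping hopper, sloped board and two lanes in line; place and yaw vary. The point is mid-width on the hopper's hinge axis (along x), 148 mm above the bench. y axis: level, downhill (hopper at -y, lanes at +y), z up.
- hopper (a joint): Angle of the hopper about its hinge, rad: 0 = at rest (held there by its own weight), grows to the stop at 0.7 as the handle end is lifted. The hopper (0.5 kg) falls back slowly when let go.
- hopper_floor (a point): Aluminium tray hinged at its open downhill end. The point is the middle of the floor surface; y along the floor to the mouth, z square to it. Floor 248 mm long (y +-124), 102.5 wide; side walls 30 high, then flared out 18 mm up to 40; back wall 50. At rest the floor leans back 0.17 rad, so cores (laid along x) roll to the back wall; at the stop it slopes 0.53 rad down to the mouth.
- hopper_handle (a point): Middle of the hopper's handle: round rubber bar, 14 mm thick, 90 mm long (x), 45 mm behind the back wall at rim height; pinch it from above. In the hopper's leaning frame it is 298 mm uphill of the hinge and 50 mm above it (147 mm above the bench at rest, about 342 at the stop).
- short_lane (a point): Lane for short cores: bin under the window in the sloped board, 102 mm wide (x), 155 long (y), floor 8 mm above the bench. The point is the middle of its floor; axes as the sorter's. The board (slope 0.28 rad, 102.5 mm wide) has 25 mm of full board below the hinge, then a window 78 wide, 155 long: short cores drop through, long ones bridge it on the side ledges.
- long_lane (a point): Lane for long cores: the lowest 108 mm of the sloped board, below the window, with an end wall. This point is the middle of the lane on the board's surface; axes level, as the sorter's.
- short1_mid (a point): Short cardboard core: round roll, diameter 48 mm, 60 mm long, dark ends, 35 to 80 g. The point is its centre; its y axis is the roll's axis. Starts lying on the bench; may be absent (None).
- short2_mid (a point): Short cardboard core: round roll, diameter 48 mm, 60 mm long, dark ends, 35 to 80 g. The point is its centre; its y axis is the roll's axis. Starts lying on the bench; may be absent (None).
- short3_mid (a point): Short cardboard core: round roll, diameter 48 mm, 60 mm long, dark ends, 35 to 80 g. The point is its centre; its y axis is the roll's axis. Starts lying on the bench; may be absent (None).
- long1_mid (a point): Long cardboard core: round roll, diameter 48 mm, 96 mm long, dark ends, 60 to 125 g. The point is its centre; its y axis is the roll's axis. Starts lying on the bench; may be absent (None).
- long2_mid (a point): Long cardboard core: round roll, diameter 48 mm, 96 mm long, dark ends, 60 to 125 g. The point is its centre; its y axis is the roll's axis. Starts lying on the bench; may be absent (None).
- flat1_mid (a point): Flattened (crushed) core: flat slab 50 mm wide (x), 85 mm long (y), 20 mm thick (z), 60 g, lying on the bench; it cannot roll. The point is its centre.
- flat2_mid (a point): Flattened (crushed) core: flat slab 50 mm wide (x), 85 mm long (y), 20 mm thick (z), 60 g, lying on the bench; it cannot roll. The point is its centre.
- scrap_box: Open cardboard scrap box, fixed, 130 mm (x) by 200 mm (y), 80 mm high, walls 5 mm; origin at the centre of its underside.
- bottle: Water bottle, 66 mm across, 190 mm high; origin at the centre of its underside. To be left alone.

How it is judged (in metres and radians):
On the way, in this order (a step that is already met when the one before it is completed fails the run):
1. all round cores lie in the hopper together (x of short1_mid in the frame of hopper_floor between -0.06 and 0.06 m and y of short1_mid in the frame of hopper_floor between -0.126 and 0.122 m and z of short1_mid in the frame of hopper_floor between 0 and 0.075 m and linear speed of each of short1, short2, short3, long1, long2 below 0.05 m/s and x of short2_mid in the frame of hopper_floor between -0.06 and 0.06 m and y of short2_mid in the frame of hopper_floor between -0.126 and 0.122 m and z of short2_mid in the frame of hopper_floor between 0 and 0.075 m and x of short3_mid in the frame of hopper_floor between -0.06 and 0.06 m and y of short3_mid in the frame of hopper_floor between -0.126 and 0.122 m and z of short3_mid in the frame of hopper_floor between 0 and 0.075 m and x of long1_mid in the frame of hopper_floor between -0.06 and 0.06 m and y of long1_mid in the frame of hopper_floor between -0.126 and 0.122 m and z of long1_mid in the frame of hopper_floor between 0 and 0.075 m and x of long2_mid in the frame of hopper_floor between -0.06 and 0.06 m and y of long2_mid in the frame of hopper_floor between -0.126 and 0.122 m and z of long2_mid in the frame of hopper_floor between 0 and 0.075 m and value of joint hopper below 0.1 rad), for 0.3 s.
2. the hopper is tipped by more than 0.5 rad (value of joint hopper above 0.5 rad), for 0.2 s.
At the end, for the whole second after the job is handed in: each short core is in the short lane (centre under 74 mm above its floor), each long core in the long lane (centre within 52 mm of its middle along the slope), both flattened cores in the scrap box (centre under 70 mm), all at rest, hopper down (under 0.05 rad) (x of short1_mid in the frame of short_lane between -0.053 and 0.053 m and y of short1_mid in the frame of short_lane between -0.078 and 0.078 m and z of short1_mid in the frame of short_lane between 0 and 0.074 m and linear speed of each of short1, short2, short3, long1, long2, flat1, flat2 below 0.03 m/s and x of short2_mid in the frame of short_lane between -0.053 and 0.053 m and y of short2_mid in the frame of short_lane between -0.078 and 0.078 m and z of short2_mid in the frame of short_lane between 0 and 0.074 m and x of short3_mid in the frame of short_lane between -0.053 and 0.053 m and y of short3_mid in the frame of short_lane between -0.078 and 0.078 m and z of short3_mid in the frame of short_lane between 0 and 0.074 m and x of long1_mid in the frame of long_lane between -0.053 and 0.053 m and y of long1_mid in the frame of long_lane between -0.052 and 0.052 m and z of long1_mid in the frame of long_lane between 0 and 0.1 m and x of long2_mid in the frame of long_lane between -0.053 and 0.053 m and y of long2_mid in the frame of long_lane between -0.052 and 0.052 m and z of long2_mid in the frame of long_lane between 0 and 0.1 m and x of flat1_mid in the frame of scrap_box between -0.062 and 0.062 m and y of flat1_mid in the frame of scrap_box between -0.097 and 0.097 m and z of flat1_mid in the frame of scrap_box between 0 and 0.07 m and x of flat2_mid in the frame of scrap_box between -0.062 and 0.062 m and y of flat2_mid in the frame of scrap_box between -0.097 and 0.097 m and z of flat2_mid in the frame of scrap_box between 0 and 0.07 m and value of joint hopper below 0.05 rad); the robot touches nothing.
It fails at once if the bottle is knocked over or shifted by more than 60 mm (distance of bottle from where it was at the start of the episode above 0.06 m or angle between bottle's own z axis and vertical above 0.6 rad).
Of short1, short2, short3, long1, long2 only 3 to 5 are there at a start; the rules pass over those that are not, and their reading is None.
At some moment in a run one of flat1, flat2 may be knocked a few centimetres aside while the robot is not near it.
Once in a run the grip may slacken for a moment while it holds something.
It also fails if it takes over 210 s, if anything falls off the work surface, if the arm or the gripper's body presses on something with over 40 N, if the wrist force passes 120 N, or if a joint passes its speed limit or range.

ROBOT

A 6-joint arm with a two-finger parallel gripper is mounted at the origin on the work surface. World frame = base frame: x ahead of the robot, y to its left, z up, the work surface at z = 0. Lengths are in mm, angles in rad, forces in N, time in s.
With the tool pointing down it reaches from about 350 to 975 mm from the base axis. Payload 7.1 kg.
Tool frame: the origin (TCP) lies on the front face of the gripper's body, between the roots of the fingers; the fingertips stand 80 mm ahead of it and the grasp point (between the pads) lies 61 mm ahead of it (ctrl.tcp_to_grasp is the distance from the TCP to the grasp point, in mm); z points along the fingers, y is the direction in which the jaws open and shut (so a half turn about z gives the same grasp; the last joint's range is limited). The gripper opens to 88 mm and grips with 3 to 60 N. Pads are 20 mm wide; open, the fingers measure 115 mm over their backs; the gripper's body (75 mm by 178 mm) begins 61 mm behind the grasp point.
Start: joints at [1.198, 0.423, 1.63, -0, 1.089, -0.019], TCP at [216.509, 586.284, 302.675] pointing down, gripper open.
Joint ranges: [-3, 3], [-0.9, 2.11], [0.09, 2.58], [-1.31, 4.45], [0.11, 2.69], [-2.54, 2.54]. Speed limits (rad/s): [2.39, 2.39, 3.01, 3.14, 3.14, 3.14].

INTERFACE

Orientations are given as a rotation vector (axis times angle).
In Python, from workcell import telemetry, get_image, ctrl gives the robot as it stands.
- The arm moves only by the tool send_rows, never from a script. Its argument "rows" is a list of rows, each a list of 5 numbers: the shift along the tool's x, y, z in m, then the turn about the tool's z in rad, then the opening, from -1 (shut) to 1 (fully open). A call has 1 to 5 rows; each row shifts and turns the commanded pose from where the row before left it, along the tool's axes as they then stand; what a row does not reach is not made up. A row lasts 1/10 s, in which the tool goes at most 50 mm and 8.59 degrees, less where a joint would pass 70% of its speed; a pose out of reach is approached as far as the arm can. A call with a gripper value outside its range is refused whole. The fingers move at their own pace and stop on an object; the grip force is fixed at half the most. Time passes only in rows, so rows that do not move let the fingers close. It gives the time, the measured TCP pose, the force and the opening at its end, in the units of the state.
- telemetry.get_obs(): the state, without advancing time (a new reading comes with each control period).
- get_image(name): name is "scene" or "top" or "wrist"; returns a dict with "color" (384x512x3 uint8, blue, green, red), "z_map" (384x512 float32, mm along the optical axis (not along the pixel's ray), 0 where there is no reading), "camera_matrix" (3x3 intrinsics, pixels), "rvec" (rotation vector, rad) and "tvec" (3), from world to camera coordinates, as OpenCV has them. Camera axes: x right, y down, z forward; pixel columns grow to the right and rows downward; lengths in mm; the calibration is good to about 2 mm. A picture is of the moment at which its call begins.
- ctrl.close_job(): hands the job in, once; it reports no verdict.
The state is a dict: "t": time; "qpos": joint angles; "qvel": joint speeds; "joint_torque": joint torques, N m; "ee_pos": TCP position; "orientation": TCP orientation; "ft_force": force on the tool from outside, world axes, zero at the start; "moment": the same for the moment, N m; "width": finger opening in mm.
Only numpy, scipy, OpenCV 4.12 (cv2) and the standard library are available. Lean on these libraries where they do the work, as an engineer would, in place of code of your own. Each camera call takes 0.05 s, during which the arm holds its last target.

## Working session

There is one attempt and no reset: what is moved stays moved. The work goes in short steps, Python scripts to look and compute and a tool call to move; the robot and the scene stay as the last step left them, time stands still between calls to the robot, and variables do not carry over. Pictures are saved under pics/ and viewed, and the job is handed in when it is done.

Besides the shell and the picture viewer there is one more tool, called in YAML: its name, and indented under it one key for each argument. send_rows: Moves the arm, as the interface text tells. Its arguments: {"type":"object","properties":{"rows":{"type":"array"}},"required":["rows"]}

```bash
ls; mkdir -p pics
python3 - <<'E'
from workcell import telemetry,get_image,ctrl
import cv2,numpy as np
o=telemetry.get_obs();print({k:np.round(v,3) for k,v in o.items()}, ctrl.tcp_to_grasp)
for n in ("scene","top","wrist"):
    d=get_image(n);cv2.imwrite(f"pics/{n}0.png",d["color"]);np.savez(f"pics/{n}0.npz",**d)
    R=cv2.Rodrigues(np.array(d["rvec"]))[0];print(n,(-R.T@np.ravel(d["tvec"])).round(0),R.round(2).tolist(),np.array(d["camera_matrix"]).round(1).tolist())
E
```

```text
pics
{'t': np.float64(0.0), 'qpos': array([ 1.198,  0.424,  1.631, -0.   ,  1.089, -0.019]), 'qvel': array([-0.002,  0.002,  0.001,  0.001,  0.   ,  0.   ]), 'joint_torque': array([ 1.0000e-03, -5.4461e+01, -2.7366e+01,  6.4000e-02,  2.3000e-02,
       -0.0000e+00]), 'ee_pos': array([216.384, 585.903, 301.903]), 'orientation': array([-5.530e-01, -3.092e+00,  2.000e-03]), 'ft_force': array([-0.405,  0.745, -0.488]), 'moment': array([ 0.041,  0.053, -0.021]), 'width': np.float64(87.541)} 61.3
scene [1127.  -18. 1036.] [[0.05, 1.0, 0.01], [0.85, -0.04, -0.53], [-0.52, 0.03, -0.85]] [[358.7, 0.0, 252.5], [0.0, 358.7, 194.9], [0.0, 0.0, 1.0]]
top [ 393.   44. 1162.] [[-0.0, -1.0, 0.02], [-0.99, -0.0, -0.17], [0.17, -0.02, -0.99]] [[383.2, 0.0, 254.1], [0.0, 383.2, 185.4], [0.0, 0.0, 1.0]]
wrist [149. 611. 384.] [[0.35, 0.94, -0.0], [0.91, -0.33, 0.26], [0.25, -0.09, -0.97]] [[312.4, 0.0, 254.9], [0.0, 312.4, 194.6], [0.0, 0.0, 1.0]]
```

View pics/scene0.png

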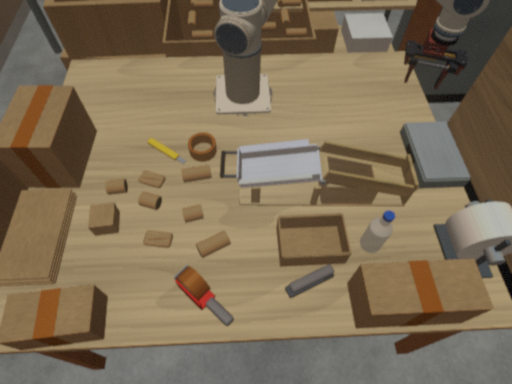

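View pics/top0.png

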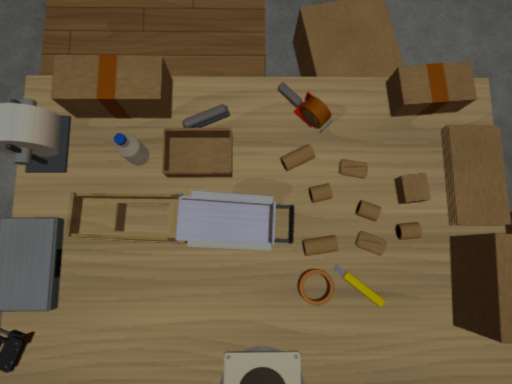

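View pics/wrist0.png

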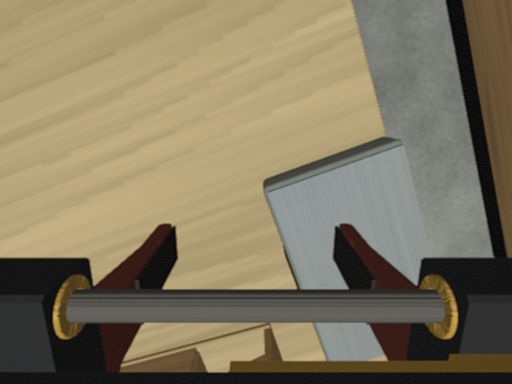

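```bash
cat > h.py <<'E'
from workcell import telemetry,get_image,ctrl
import cv2,numpy as np
def load(n,save=None):
    d=get_image(n)
    if save: cv2.imwrite(f"pics/{save}.png",d["color"]);np.savez(f"pics/{save}.npz",**d)
    return d
def P(d):
    """world xyz per pixel from z map"""
    K=np.array(d["camera_matrix"]);R=cv2.Rodrigues(np.array(d["rvec"]))[0];t=np.ravel(d["tvec"])
    z=np.array(d["z_map"],float);v,u=np.mgrid[0:z.shape[0],0:z.shape[1]]
    c=np.stack([(u-K[0,2])/K[0,0]*z,(v-K[1,2])/K[1,1]*z,z],-1)
    w=(c-t)@R; w[z==0]=np.nan
    return w
def ray(d,u,v,h):
    K=np.array(d["camera_matrix"]);R=cv2.Rodrigues(np.array(d["rvec"]))[0];t=np.ravel(d["tvec"])
    o=-R.T@t; r=R.T@np.array([(u-K[0,2])/K[0,0],(v-K[1,2])/K[1,1],1]); return o+r*(h-o[2])/r[2]
def proj(d,p):
    K=np.array(d["camera_matrix"]);return cv2.projectPoints(np.array(p,float).reshape(-1,3),np.array(d["rvec"]),np.ravel(d["tvec"]),K,None)[0].reshape(-1,2)
E
python3 - <<'E'
from h import *
d=np.load("pics/top0.npz")
c=d["color"][125:285,255:455];cv2.imwrite("pics/crop1.png",cv2.resize(c,None,fx=4,fy=3.7,interpolation=cv2.INTER_CUBIC)[:600])
w=P(d)
print("bench z",np.nanmedian(w[255:270,200:260,2]))
h=w[...,2]
m=((h>8)&(h<62)).astype(np.uint8);m[:120]=0;m[285:]=0;m[:,:275]=0;m[:,440:]=0
n,l,s,cen=cv2.connectedComponentsWithStats(m)
for i in range(1,n):
    if s[i,4]<60: continue
    q=w[l==i]; r=cv2.minAreaRect(q[:,:2].astype(np.float32)); print(cen[i].round(0),s[i,4],"top",np.percentile(q[:,2],[50,95]).round(0),"rect",np.round(r[0]),np.round(r[1]),round(r[2],1))
E
```

```text
bench z -1.2588705253692545
[313. 124.] 73 top [37. 60.] rect [ 775. -160.] [54.  4.] 44.8
[298. 157.] 522 top [43. 49.] rect [ 671. -114.] [47. 98.] 26.3
[353. 168.] 439 top [18. 22.] rect [ 640. -287.] [87. 51.] 81.4
[412. 188.] 822 top [58. 62.] rect [ 573. -456.] [80. 78.] 5.5
[321. 193.] 354 top [43. 49.] rect [ 561. -180.] [48. 61.] 13.2
[368. 210.] 364 top [43. 49.] rect [ 508. -321.] [62. 47.] 70.0
[409. 230.] 393 top [42. 49.] rect [ 448. -439.] [48. 62.] 5.4
[371. 243.] 477 top [18. 23.] rect [ 412. -329.] [88. 51.] 67.6
[320. 245.] 570 top [43. 48.] rect [ 405. -174.] [48. 97.] 8.7
[349. 277.] 195 top [13. 18.] rect [ 313. -257.] [96. 26.] 53.1
[315. 276.] 252 top [46. 50.] rect [ 316. -156.] [97. 45.] 89.4
```

View pics/crop1.png

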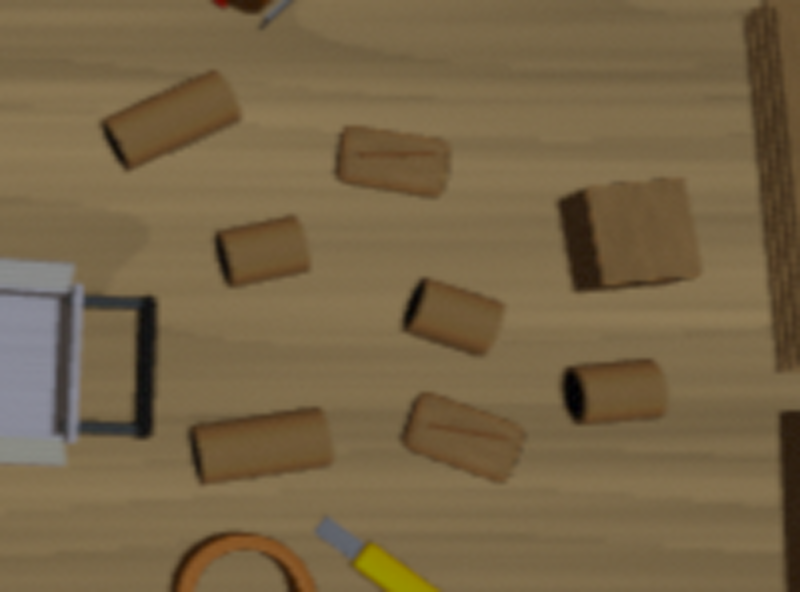

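Run:
```python
from h import *
d=np.load("pics/top0.npz");w=P(d);c=d["color"]
print("handle region");
for v in range(200,250,3): print(v,[(tuple(w[v,u].round(0).astype(int)) if not np.isnan(w[v,u,0]) else None) for u in (286,289,291,293)])
print("x-profile across hopper along row 222")
for u in range(60,280,6): print(u,w[222,u].round(0),w[222,u,2].round(0), end=' | ')
print()
for u in (95,150,200,235,262): print(u,[tuple(w[v,u].round(0)) for v in range(184,256,3)])
cv2.imwrite("pics/crop2.png",cv2.resize(c[180:260,60:300],None,fx=3.3,fy=3.3,interpolation=cv2.INTER_CUBIC))
```

```text
handle region
200 [(np.int64(543), np.int64(-79), np.int64(0)), (np.int64(543), np.int64(-88), np.int64(0)), (np.int64(543), np.int64(-94), np.int64(-1)), (np.int64(543), np.int64(-101), np.int64(-3))]
203 [(np.int64(533), np.int64(-78), np.int64(4)), (np.int64(533), np.int64(-88), np.int64(-1)), (np.int64(533), np.int64(-94), np.int64(-1)), (np.int64(534), np.int64(-101), np.int64(-4))]
206 [(np.int64(507), np.int64(-63), np.int64(152)), (np.int64(507), np.int64(-71), np.int64(147)), (np.int64(507), np.int64(-76), np.int64(149)), (np.int64(507), np.int64(-81), np.int64(150))]
209 [(np.int64(515), np.int64(-78), np.int64(1)), (np.int64(515), np.int64(-88), np.int64(-2)), (np.int64(499), np.int64(-76), np.int64(151)), (np.int64(499), np.int64(-81), np.int64(153))]
212 [(np.int64(506), np.int64(-79), np.int64(-4)), (np.int64(491), np.int64(-71), np.int64(148)), (np.int64(491), np.int64(-76), np.int64(152)), (np.int64(491), np.int64(-81), np.int64(151))]
215 [(np.int64(497), np.int64(-78), np.int64(-3)), (np.int64(483), np.int64(-71), np.int64(148)), (np.int64(483), np.int64(-75), np.in
[... 9511 characters left out ...]
(111.0)), (np.float64(473.0), np.float64(-0.0), np.float64(112.0)), (np.float64(465.0), np.float64(-0.0), np.float64(110.0)), (np.float64(457.0), np.float64(-0.0), np.float64(111.0)), (np.float64(449.0), np.float64(-0.0), np.float64(105.0)), (np.float64(440.0), np.float64(-0.0), np.float64(109.0)), (np.float64(432.0), np.float64(-0.0), np.float64(107.0)), (np.float64(424.0), np.float64(-0.0), np.float64(107.0)), (np.float64(416.0), np.float64(0.0), np.float64(111.0)), (np.float64(408.0), np.float64(2.0), np.float64(144.0)), (np.float64(400.0), np.float64(2.0), np.float64(146.0)), (np.float64(392.0), np.float64(2.0), np.float64(150.0)), (np.float64(383.0), np.float64(-4.0), np.float64(-3.0))]
```

View pics/crop2.png

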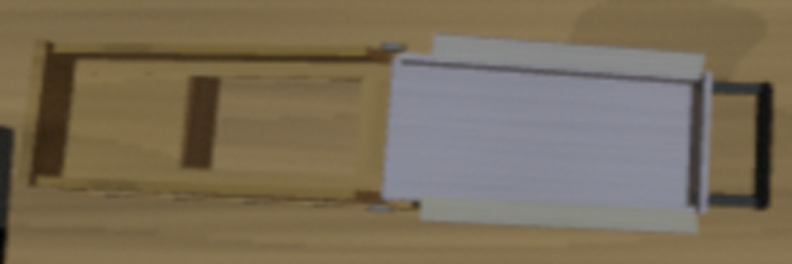

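Run:
```python
from h import *
d=np.load("pics/top0.npz");w=P(d)
q=w[170:270,50:300].reshape(-1,3);q=q[~np.isnan(q[:,0])]
q=q[(q[:,0]>370)&(q[:,0]<580)]
for a in range(-10,190,20):
    s=q[(abs(q[:,1]-a)<8)&(q[:,2]>90)]; f=s[(s[:,2]<148+np.tan(-.17)*(236-a)+10)]
    print("y",a,"rim x",s[:,0].min().round(),s[:,0].max().round(),"mid",((s[:,0].min()+s[:,0].max())/2).round(1),"floor",f[:,0].min().round(),f[:,0].max().round(),((f[:,0].min()+f[:,0].max())/2).round(1), np.median(f[:,2]).round(1))
for a in range(270,520,25):
    s=q[(abs(q[:,1]-a)<8)&(q[:,2]>60)]
    print("y",a,"x",s[:,0].min().round(),s[:,0].max().round(),"mid",((s[:,0].min()+s[:,0].max())/2).round(1))
hb=q[(q[:,1]<-55)&(q[:,1]>-95)&(q[:,2]>135)]
print(cv2.minAreaRect(hb[:,:2].astype(np.float32)),np.median(hb[:,2]),hb[:,2].max())
b=hb[(hb[:,1]<-66)]
print("bar",b.mean(0),b.min(0),b.max(0),np.polyfit(b[:,0],b[:,1],1))
# box, bottle
m=w[120:185,155:240].reshape(-1,3); m=m[(m[:,2]>65)&(m[:,2]<95)];print("box",cv2.minAreaRect(m[:,:2].astype(np.float32)),np.median(m[:,2]))
m=w[125:170,105:150].reshape(-1,3); m=m[(m[:,2]>90)];print("bottle",m.mean(0),m.min(0),m.max(0))
```

```text
y -10 rim x 392.0 538.0 mid 464.7 floor 413.0 515.0 464.3 106.5
y 10 rim x 392.0 537.0 mid 464.6 floor 416.0 516.0 466.3 109.7
y 30 rim x 392.0 540.0 mid 465.9 floor 416.0 517.0 466.7 113.3
y 50 rim x 395.0 539.0 mid 466.8 floor 416.0 517.0 466.3 117.0
y 70 rim x 395.0 541.0 mid 468.0 floor 419.0 519.0 468.9 119.8
y 90 rim x 397.0 540.0 mid 468.8 floor 419.0 520.0 469.5 123.7
y 110 rim x 397.0 543.0 mid 470.0 floor 421.0 521.0 471.4 126.8
y 130 rim x 398.0 545.0 mid 471.2 floor 421.0 523.0 471.9 130.6
y 150 rim x 400.0 544.0 mid 472.1 floor 421.0 523.0 472.2 133.6
y 170 rim x 400.0 546.0 mid 473.3 floor 424.0 524.0 474.1 137.1
y 270 x 418.0 535.0 mid 476.9
y 295 x 420.0 537.0 mid 478.3
y 320 x 421.0 538.0 mid 479.3
y 345 x 422.0 539.0 mid 480.5
y 370 x 423.0 543.0 mid 483.1
y 395 x 425.0 544.0 mid 484.3
y 420 x 426.0 545.0 mid 485.4
y 445 x 427.0 546.0 mid 486.6
y 470 x 428.0 547.0 mid 487.7
y 495 x 430.0 548.0 mid 488.8
((460.2436828613281, -70.10919952392578), (27.365432739257812, 100.69499969482422), 89.04334259033203) 151.1841327896472 156.29837786964112
bar [461.51293545 -75.37027269 151.13952198] [409.82270558 -84.26896248 142.38286873] [510.57464278 -66.14436144 156.29837787] [-3.99479455e-02 -5.69337791e+01]
box ((678.4724731445312, 186.23558044433594), (137.63742065429688, 198.66339111328125), 0.2407555729150772) 77.6256006805799
bottle [674.36594447 366.03649212 140.62438136] [648.72105112 340.84924133  90.25465597] [711.80966022 403.17801165 192.02293733]
```

```bash
cat >> h.py <<'E'
def plan(x,y,z,jaw=None,seq=True):
    """target grasp point (mm) and jaw direction (deg, world). prints what is to go, in tool axes after the turn"""
    o=telemetry.get_obs();R=cv2.Rodrigues(np.array(o["orientation"]))[0];p=np.array(o["ee_pos"]);g=p+R[:,2]*ctrl.tcp_to_grasp
    cur=np.degrees(np.arctan2(R[1,1],R[0,1]))
    if jaw is None: jaw=cur
    q=np.array(o["qpos"]); rng=[]
    dy0=(jaw-cur+90)%180-90
    print(f"t {o['t']:.1f} grasp {g.round(1)} jaw {cur:.1f} q1 {q[0]:.2f} q6 {q[5]:.2f} width {o['width']:.1f} F {np.round(o['ft_force'],1)} tilt {np.degrees(np.arccos(-R[2,2])):.1f}")
    j1=np.arctan2(y,x)
    for dy in (dy0,dy0-180*np.sign(dy0)):
        # tool z down: turn about tool z = -world yaw
        A=cv2.Rodrigues(np.array([0,0,np.radians(dy)]))[0]@R
        dd=A.T@(np.array([x,y,z])-g)/1000
        # q6 change: tool turn minus the j1 change effect
        q6=q[5]-np.radians(dy)+(j1-np.arctan2(g[1],g[0]))
        print(f" turn {-np.radians(dy):.3f} (q6->{q6:.2f}) then shift {dd.round(4)} norm {np.linalg.norm(dd):.3f}")
E
python3 -c "
from h import *
plan(640,-287,200,-8.6+90)
d=np.load('pics/top0.npz');w=P(d);m=w[70:130,270:335];import numpy as np
for x in range(690,860,20): 
  s=m[(abs(m[...,0]-x)<10)];print(x,np.nanmax(s[:,2]) if len(s) else None)
"
```

```text
t 0.1 grasp [216.4 585.9 240.8] jaw 69.7 q1 1.20 q6 -0.02 width 87.8 F [-0.2  0.1 -0.6] tilt 0.1
 turn -0.204 (q6->-1.86) then shift [-0.5494 -0.7997  0.0417] norm 0.971
 turn 2.938 (q6->1.28) then shift [0.5494 0.7998 0.0399] norm 0.971
690 None
710 None
730 None
750 76.36076652893301
770 102.6753499537315
790 105.3936105777424
810 105.78608076296202
830 103.35472678753179
850 87.14686771690707
```

```bash
python3 -c "
from h import *
plan(640,-287,200,-8.6)"
```

```text
t 0.1 grasp [216.4 585.9 240.8] jaw 69.7 q1 1.20 q6 -0.02 width 87.8 F [-0.2  0.1 -0.6] tilt 0.1
 turn 1.367 (q6->-0.29) then shift [-0.7998  0.5494  0.0401] norm 0.971
 turn -1.774 (q6->-3.43) then shift [ 0.7998 -0.5493  0.0415] norm 0.971
```

send_rows:
  rows:
    - [0,0,0,0.145,1]
    - [0,0,0,0.145,1]
    - [0,0,0,0.145,1]
    - [0,0,0,0.145,1]
    - [0,0,0,0.145,1]

```text
t: 0.65
ee_pos: [216.4, 586.1, 302.3]
orientation: [1.622, 2.691, -0.001]
ft_force: [-0.4, -0.4, -1.0]
width: 87.9
```

send_rows:
  rows:
    - [0,0,0,0.145,1]
    - [0,0,0,0.145,1]
    - [0,0,0,0.145,1]
    - [0,0,0,0.145,1]
    - [0,0,0,0.062,1]

```text
t: 1.15
ee_pos: [216.4, 586.1, 302.3]
orientation: [2.386, 2.043, -0.001]
ft_force: [-0.6, 0.1, 0.7]
width: 87.8
```

```bash
python3 -c "
from h import *
plan(640,-287,200,-8.6)"
```

```text
t 1.1 grasp [216.4 586.1 241. ] jaw -8.9 q1 1.20 q6 1.35 width 87.8 F [-0.6  0.1  0.7] tilt 0.0
 turn -0.005 (q6->-0.29) then shift [-0.7999  0.5494  0.0415] norm 0.971
 turn 3.137 (q6->2.85) then shift [ 0.7999 -0.5494  0.0406] norm 0.971
```

send_rows:
  rows:
    - [-0.04,0.0275,0,0,1]
    - [-0.04,0.0275,0,0,1]
    - [-0.04,0.0275,0,0,1]
    - [-0.04,0.0275,0,0,1]
    - [-0.04,0.0275,0,0,1]

```text
t: 1.65
ee_pos: [322.9, 366.2, 302.6]
orientation: [2.381, 2.049, -0.0]
ft_force: [0.6, 0.1, -0.3]
width: 87.4
```

send_rows:
  rows:
    - [-0.04,0.0275,0,0,1]
    - [-0.04,0.0275,0,0,1]
    - [-0.04,0.0275,0,0,1]
    - [-0.04,0.0275,0,0,1]
    - [-0.04,0.0275,0,0,1]

```text
t: 2.15
ee_pos: [429.0, 147.8, 302.8]
orientation: [2.381, 2.049, 0.0]
ft_force: [0.2, 0.8, -0.1]
width: 87.6
```

send_rows:
  rows:
    - [-0.04,0.0275,0,0,1]
    - [-0.04,0.0275,0,0,1]
    - [-0.04,0.0275,0,0,1]
    - [-0.04,0.0275,0,0,1]
    - [-0.04,0.0275,0,0,1]

```text
t: 2.65
ee_pos: [535.1, -70.7, 302.6]
orientation: [-2.382, -2.048, -0.0]
ft_force: [0.7, 0.8, -0.2]
width: 87.8
```

```bash
cat >> h.py <<'E'
def objs(save):
    d=load("top",save);w=P(d);h=w[...,2]
    m=((h>8)&(h<62)).astype(np.uint8);m[:120]=0;m[285:]=0;m[:,:275]=0;m[:,440:]=0
    n,l,s,cen=cv2.connectedComponentsWithStats(m)
    for i in range(1,n):
        if s[i,4]<60: continue
        q=w[l==i]; r=cv2.minAreaRect(q[:,:2].astype(np.float32)); a=r[2] if r[1][0]>r[1][1] else r[2]-90
        print(cen[i].round(0),s[i,4],"top",np.percentile(q[:,2],[50,95]).round(0),"c",np.round(r[0],1),"size",np.round(r[1]),"axis %.1f jaw %.1f"%(a,a+90 if a<0 else a-90))
    return d
E
python3 -c "
from h import *
objs('top1')
plan(640,-287,200,-8.6)"
```

```text
[312. 124.] 72 top [35. 57.] c [ 776.2 -158.1] size [58.  4.] axis 45.1 jaw -44.9
[363. 169.] 135 top [19. 22.] c [ 637.1 -315.7] size [52. 30.] axis 3.0 jaw -87.0
[412. 188.] 819 top [58. 61.] c [ 573.3 -455.7] size [81. 77.] axis 5.9 jaw -84.1
[323. 196.] 129 top [41. 48.] c [ 550.4 -182.9] size [24. 60.] axis -77.3 jaw 12.7
[370. 211.] 305 top [44. 49.] c [ 507.2 -321.6] size [61. 48.] axis 71.8 jaw -18.2
[409. 230.] 398 top [43. 49.] c [ 447.6 -439. ] size [48. 64.] axis -84.5 jaw 5.5
[373. 243.] 410 top [19. 23.] c [ 410.6 -332.8] size [80. 50.] axis 68.1 jaw -21.9
t 2.7 grasp [538.6 -76.  241.8] jaw -8.7 q1 -0.16 q6 -0.01 width 87.4 F [ 3.  -4.2  1.6] tilt 0.3
 turn -0.002 (q6->-0.29) then shift [-0.1933  0.1317  0.0428] norm 0.238
 turn 3.139 (q6->2.85) then shift [ 0.1935 -0.132   0.0408] norm 0.238
```

send_rows:
  rows:
    - [-0.039,0.0264,0.02,0,1]
    - [-0.039,0.0264,0.02,0,1]
    - [-0.039,0.0264,0.02,0,1]
    - [-0.039,0.0264,0.02,0,1]
    - [-0.0375,0.0264,0.02,0,1]

```text
t: 3.2
ee_pos: [634.8, -277.5, 203.4]
orientation: [-2.382, -2.048, 0.0]
ft_force: [1.0, 1.0, 0.1]
width: 87.9
```

```bash
cat >> h.py <<'E'
def wobjs(save,lo=8,hi=62,minpix=400):
    d=load("wrist",save);w=P(d);h=w[...,2]
    m=((h>lo)&(h<hi)).astype(np.uint8)
    n,l,s,cen=cv2.connectedComponentsWithStats(m)
    for i in range(1,n):
        if s[i,4]<minpix: continue
        q=w[l==i]; r=cv2.minAreaRect(q[:,:2].astype(np.float32)); a=r[2] if r[1][0]>r[1][1] else r[2]-90
        print(cen[i].round(0),s[i,4],"top",np.percentile(q[:,2],[50,95]).round(0),"c",np.round(r[0],1),"size",np.round(r[1]),"axis %.1f jaw %.1f"%(a,a+90 if a<0 else a-90))
    return d
E
python3 -c "
from h import *
wobjs('w1')
plan(640,-287,22,-8.6)"
```

```text
[293.  17.] 2510 top [42. 48.] c [ 684.2 -135.9] size [47. 43.] axis 26.6 jaw -63.4
[426.  56.] 3139 top [50. 60.] c [ 787.5 -182.5] size [56. 56.] axis 44.7 jaw -45.3
[144.  84.] 5643 top [44. 48.] c [ 563.3 -177.6] size [47. 61.] axis -77.5 jaw 12.5
[  6. 148.] 484 top [22. 31.] c [ 431.3 -203.7] size [39. 20.] axis 71.0 jaw -19.0
[264. 196.] 4937 top [19. 21.] c [ 641.  -284.3] size [87. 50.] axis 79.8 jaw -10.2
[119. 243.] 1899 top [42. 48.] c [ 502.3 -299.2] size [62. 34.] axis 32.4 jaw -57.6
[ 38. 245.] 1455 top [18. 20.] c [ 425.9 -296.2] size [27. 50.] axis -13.4 jaw 76.6
[216. 349.] 3312 top [36. 58.] c [ 582.1 -422.8] size [43. 93.] axis -25.6 jaw 64.4
t 3.2 grasp [ 636.  -282.9  138.2] jaw -8.7 q1 -0.43 q6 -0.28 width 88.1 F [ 0.3 -3.8 -1.1] tilt 0.1
 turn -0.002 (q6->-0.29) then shift [-0.0033  0.0046  0.1162] norm 0.116
 turn 3.139 (q6->2.85) then shift [ 0.0036 -0.0045  0.1162] norm 0.116
```

View pics/w1.png

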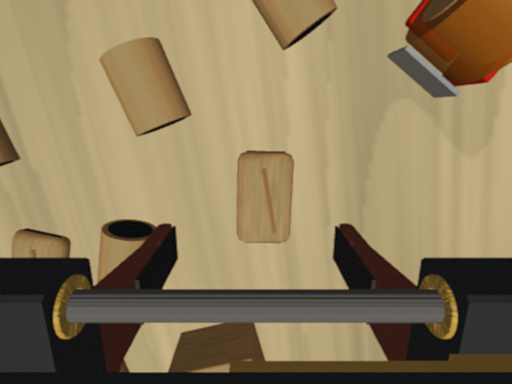

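send_rows:
  rows:
    - [-0.003,0.0045,0.03,0,1]
    - [0,0,0.03,0,1]
    - [0,0,0.03,0,1]
    - [0,0,0.025,0,1]
    - [0,0,0,0,1]

```text
t: 3.75
ee_pos: [636.0, -278.2, 85.3]
orientation: [-2.377, -2.044, 0.005]
ft_force: [0.3, -0.5, -1.0]
width: 87.9
```

send_rows:
  rows:
    - [0,0,0,0,-1]
    - [0,0,0,0,-1]
    - [0,0,0,0,-1]
    - [0,0,0,0,-1]
    - [0,0,0,0,-1]

```text
t: 4.25
ee_pos: [639.0, -279.6, 90.6]
orientation: [2.381, 2.048, 0.001]
ft_force: [-0.1, 0.2, 0.3]
width: 51.5
```

```bash
python3 -c "
from h import *
plan(678,145,150,0)"
```

```text
t 4.2 grasp [ 639.1 -279.7   29.3] jaw -8.6 q1 -0.43 q6 -0.28 width 51.5 F [-0.1  0.2  0.3] tilt 0.1
 turn -0.150 (q6->0.19) then shift [ 0.4246  0.0391 -0.1209] norm 0.443
 turn 2.992 (q6->3.34) then shift [-0.4247 -0.0387 -0.1206] norm 0.443
```

send_rows:
  rows:
    - [0,0,-0.04,0,-1]
    - [0,0,-0.045,-0.075,-1]
    - [0,0,-0.045,-0.075,-1]
    - [0.045,0.004,0,0,-1]
    - [0.045,0.004,0,0,-1]

```text
t: 4.75
ee_pos: [647.1, -189.8, 222.2]
orientation: [2.222, 2.216, 0.003]
ft_force: [0.8, 1.1, -1.1]
width: 49.9
```

send_rows:
  rows:
    - [0.045,0.004,0,0,-1]
    - [0.045,0.004,0,0,-1]
    - [0.045,0.004,0,0,-1]
    - [0.045,0.004,0,0,-1]
    - [0.045,0.004,0,0,-1]

```text
t: 5.25
ee_pos: [666.3, 37.4, 219.8]
orientation: [2.221, 2.221, 0.0]
ft_force: [-0.1, -0.1, -0.4]
width: 49.7
```

send_rows:
  rows:
    - [0.045,0.004,0,0,-1]
    - [0.045,0.004,0,0,-1]
    - [0.02,0.003,0,0,-1]
    - [0,0,0,0,-1]
    - [0,0,0,0,-1]

```text
t: 5.75
ee_pos: [677.3, 145.1, 219.4]
orientation: [2.221, 2.222, -0.001]
ft_force: [-0.7, -0.1, 0.1]
width: 49.5
```

```bash
python3 -c "
from h import *
load('wrist','w2')
plan(678,145,65,0)"
```

```text
t 5.8 grasp [677.3 144.3 158.1] jaw -0.0 q1 0.19 q6 0.19 width 49.8 F [-0.   1.2 -0.8] tilt 0.0
 turn -0.001 (q6->0.19) then shift [0.0007 0.0008 0.0931] norm 0.093
 turn 3.141 (q6->3.34) then shift [-0.0006 -0.0007  0.0931] norm 0.093
```

View pics/w2.png

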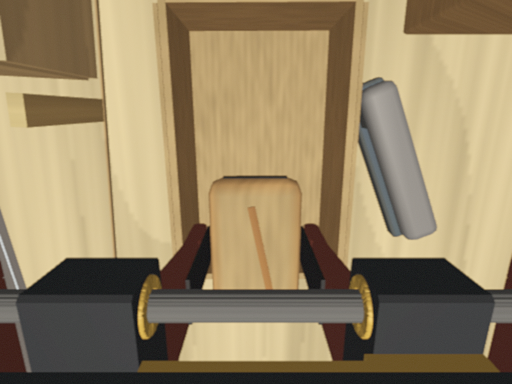

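send_rows:
  rows:
    - [0.013,0.001,0.03,0,-1]
    - [0,0,0.035,0,-1]
    - [0,0,0.03,0,-1]
    - [0,0,0,0,-1]
    - [0,0,0,0,0.5]

```text
t: 6.3
ee_pos: [678.6, 157.1, 124.6]
orientation: [-2.223, -2.219, 0.001]
ft_force: [-0.2, -0.3, 0.8]
width: 54.6
```

send_rows:
  rows:
    - [0,0,0,0,0.5]
    - [0,0,0,0,0.5]
    - [0,0,-0.04,0,0.5]
    - [0,0,-0.05,0,0.5]
    - [0,0,-0.02,0,0.5]

```text
t: 6.8
ee_pos: [680.7, 159.0, 241.1]
orientation: [2.218, 2.218, 0.011]
ft_force: [-0.1, 0.5, 0.6]
width: 65.9
```

```bash
python3 -c "
from h import *
load('wrist','w3');objs('top3')
plan(411,-329,130,-22.2)"
```

```text
[312. 124.] 76 top [36. 58.] c [ 776.1 -159.1] size [56.  5.] axis 47.1 jaw -42.9
[298. 157.] 525 top [43. 49.] c [ 670.5 -113.6] size [48. 97.] axis -63.8 jaw 26.2
[412. 188.] 818 top [58. 61.] c [ 573. -456.] size [80. 78.] axis 5.7 jaw -84.3
[321. 193.] 350 top [43. 48.] c [ 561.4 -180.1] size [47. 61.] axis -77.2 jaw 12.8
[368. 210.] 364 top [42. 49.] c [ 507.7 -320.9] size [61. 47.] axis 70.9 jaw -19.1
[409. 230.] 398 top [43. 49.] c [ 447.6 -439.3] size [48. 64.] axis -84.5 jaw 5.5
[371. 243.] 473 top [18. 23.] c [ 412.2 -329.1] size [87. 50.] axis 67.9 jaw -22.1
[320. 245.] 568 top [43. 49.] c [ 405.4 -173.8] size [48. 98.] axis -81.3 jaw 8.7
[349. 277.] 194 top [14. 18.] c [ 313.4 -257.3] size [95. 26.] axis 51.9 jaw -38.1
[315. 276.] 251 top [46. 50.] c [ 315.9 -156. ] size [96. 44.] axis 89.9 jaw -0.1
t 6.9 grasp [681.4 159.2 179.3] jaw 0.0 q1 0.21 q6 0.21 width 66.3 F [ 0.  -0.5 -0.2] tilt 0.6
 turn 0.387 (q6->-0.30) then shift [-0.5543 -0.0663  0.0476] norm 0.560
 turn -2.754 (q6->-3.45) then shift [0.5541 0.0654 0.051 ] norm 0.560
```

View pics/w3.png

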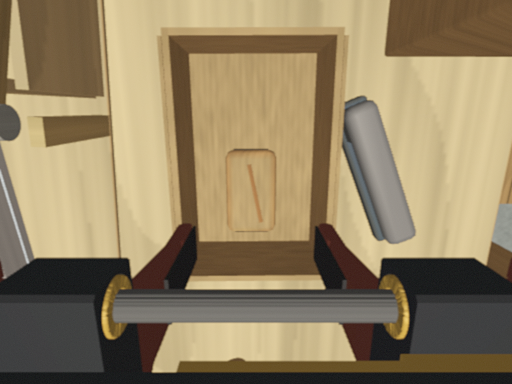

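View pics/top3.png

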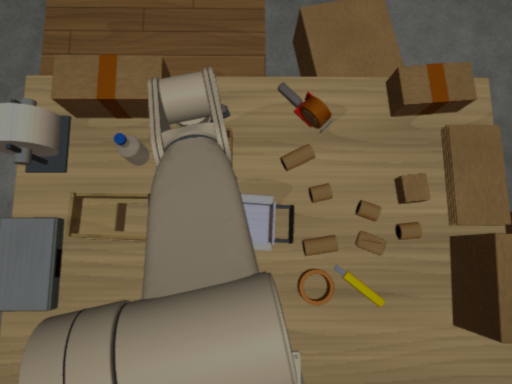

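send_rows:
  rows:
    - [0,0,0,0.129,1]
    - [0,0,0,0.129,1]
    - [0,0,0,0.129,1]
    - [-0.046,-0.0055,0,0,1]
    - [-0.046,-0.0055,0,0,1]

```text
t: 7.4
ee_pos: [632.6, 77.5, 233.6]
orientation: [-2.605, -1.756, 0.001]
ft_force: [0.0, -0.6, 0.4]
width: 87.6
```

send_rows:
  rows:
    - [-0.046,-0.0055,0,0,1]
    - [-0.046,-0.0055,0,0,1]
    - [-0.046,-0.0055,0,0,1]
    - [-0.046,-0.0055,0,0,1]
    - [-0.046,-0.0055,0,0,1]

```text
t: 7.9
ee_pos: [519.9, -126.3, 234.2]
orientation: [-2.607, -1.753, 0.0]
ft_force: [-0.0, -0.7, 0.3]
width: 87.3
```

send_rows:
  rows:
    - [-0.046,-0.0055,0,0,1]
    - [-0.046,-0.0055,0.01,0,1]
    - [-0.046,-0.0055,0.02,0,1]
    - [-0.046,-0.0055,0.02,0,1]
    - [-0.04,-0.0055,0,0,1]

```text
t: 8.4
ee_pos: [409.0, -322.0, 182.4]
orientation: [-2.604, -1.75, 0.002]
ft_force: [0.4, 0.2, -0.2]
width: 88.2
```

send_rows:
  rows:
    - [0,0,0,0,1]
    - [0,0,0,0,1]

```text
t: 8.6
ee_pos: [410.9, -321.7, 184.5]
orientation: [-2.609, -1.749, 0.0]
ft_force: [-0.5, 0.1, 0.5]
width: 87.8
```

```bash
python3 -c "
from h import *
wobjs('w4')
plan(412,-329,22,-22.2)"
```

```text
[52. 68.] 6638 top [43. 48.] c [ 301.4 -164.5] size [95. 70.] axis 55.3 jaw -34.7
[181.  39.] 6211 top [44. 48.] c [ 408.8 -185.6] size [48. 69.] axis -81.2 jaw 8.8
[113. 198.] 4713 top [15. 16.] c [ 295.7 -279.6] size [159.  25.] axis 51.5 jaw -38.5
[373. 154.] 5595 top [44. 48.] c [ 508.3 -318.5] size [61. 47.] axis 70.0 jaw -20.0
[260. 199.] 5645 top [19. 21.] c [ 413.3 -326.1] size [87. 50.] axis 67.6 jaw -22.4
[477. 239.] 2787 top [28. 54.] c [ 569. -417.] size [80. 12.] axis 13.1 jaw -76.9
[326. 279.] 726 top [26. 43.] c [ 437.6 -407.4] size [31.  4.] axis 2.6 jaw -87.4
[352. 335.] 1010 top [46. 48.] c [ 443.1 -453.1] size [33. 30.] axis 3.5 jaw -86.5
t 8.7 grasp [ 411.5 -321.   123.4] jaw -22.2 q1 -0.69 q6 -0.30 width 87.7 F [0.6 0.3 0. ] tilt 0.0
 turn -0.000 (q6->-0.31) then shift [-0.0072  0.0035  0.1014] norm 0.102
 turn 3.141 (q6->2.83) then shift [ 0.0072 -0.0034  0.1014] norm 0.102
```

send_rows:
  rows:
    - [-0.006,0.002,0.035,0,1]
    - [0,0,0.035,0,1]
    - [0,0,0.032,0,1]
    - [0,0,0,0,1]
    - [0,0,0,0,-1]

```text
t: 9.15
ee_pos: [412.1, -326.3, 82.5]
orientation: [-2.605, -1.755, 0.0]
ft_force: [-0.2, -0.7, 0.4]
width: 83.1
```

send_rows:
  rows:
    - [0,0,0,0,-1]
    - [0,0,0,0,-1]
    - [0,0,0,0,-1]
    - [0,0,0,0,-1]

```text
t: 9.55
ee_pos: [411.5, -327.7, 83.2]
orientation: [2.607, 1.753, 0.0]
ft_force: [0.1, 0.6, 0.4]
width: 51.2
```

```bash
python3 -c "
from h import *
plan(678,205,150,0)"
```

```text
t 9.6 grasp [ 411.5 -327.7   21.9] jaw -22.2 q1 -0.70 q6 -0.31 width 51.2 F [0.1 0.6 0.4] tilt 0.0
 turn -0.387 (q6->0.27) then shift [ 0.5327  0.2666 -0.128 ] norm 0.609
 turn 2.755 (q6->3.41) then shift [-0.5327 -0.2664 -0.1282] norm 0.609
```

send_rows:
  rows:
    - [0,0,-0.04,0,-1]
    - [0,0,-0.045,-0.129,-1]
    - [0,0,-0.045,-0.129,-1]
    - [0,0,-0.045,-0.129,-1]
    - [0.0418,0.0205,-0.005,0,-1]

```text
t: 10.05
ee_pos: [433.1, -290.1, 268.7]
orientation: [2.213, 2.214, 0.002]
ft_force: [1.8, -0.0, -0.5]
width: 49.6
```

send_rows:
  rows:
    - [0.0418,0.0205,0,0,-1]
    - [0.0418,0.0205,0,0,-1]
    - [0.0418,0.0205,0,0,-1]
    - [0.0418,0.0205,0,0,-1]
    - [0.0418,0.0205,0,0,-1]

```text
t: 10.55
ee_pos: [534.6, -75.2, 263.1]
orientation: [2.222, 2.221, 0.0]
ft_force: [0.4, 0.0, -0.0]
width: 49.9
```

send_rows:
  rows:
    - [0.0418,0.0205,0,0,-1]
    - [0.0418,0.0205,0,0,-1]
    - [0.0418,0.0205,0,0,-1]
    - [0.0418,0.0205,0,0,-1]
    - [0.0418,0.0205,0,0,-1]

```text
t: 11.05
ee_pos: [637.1, 133.9, 262.8]
orientation: [-2.221, -2.221, 0.0]
ft_force: [0.8, 0.0, -1.2]
width: 49.8
```

send_rows:
  rows:
    - [0.0418,0.0205,0,0,-1]
    - [0.0418,0.0205,0,0,-1]
    - [0,0,0,0,-1]
    - [0,0,0,0,-1]

```text
t: 11.45
ee_pos: [677.3, 216.4, 262.1]
orientation: [-2.219, -2.223, 0.002]
ft_force: [-0.7, -0.4, -0.9]
width: 49.6
```

```bash
python3 -c "
from h import *
plan(678,215,60,0);load('wrist','w5')"
```

```text
t 11.4 grasp [677.3 216.4 200.8] jaw 0.1 q1 0.29 q6 0.29 width 49.6 F [-0.7 -0.4 -0.9] tilt 0.1
 turn 0.002 (q6->0.29) then shift [-0.0013  0.0009  0.1408] norm 0.141
 turn -3.140 (q6->-2.85) then shift [ 0.0014 -0.0006  0.1408] norm 0.141
```

View pics/w5.png

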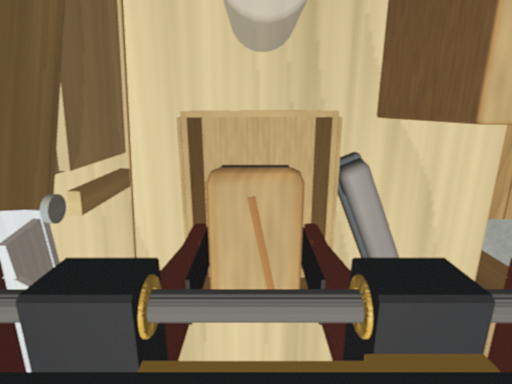

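send_rows:
  rows:
    - [0,0,0.045,0,-1]
    - [0,0,0.045,0,-1]
    - [0,0,0.045,0,-1]
    - [0,0,0,0,-1]
    - [0,0,0,0,0.5]

```text
t: 12.0
ee_pos: [677.5, 214.4, 128.1]
orientation: [-2.223, -2.219, 0.002]
ft_force: [0.6, 0.2, -0.3]
width: 54.7
```

send_rows:
  rows:
    - [0,0,0,0,0.5]
    - [0,0,0,0,0.5]
    - [0,0,-0.045,0,0.5]
    - [0,0,-0.045,0,0.5]
    - [0,0,-0.045,0,0.5]

```text
t: 12.5
ee_pos: [678.0, 215.8, 266.7]
orientation: [2.22, 2.221, 0.004]
ft_force: [1.2, 0.4, -0.8]
width: 66.0
```

send_rows:
  rows:
    - [0,0,0,0,0.5]
    - [0,0,0,0,0.5]

```text
t: 12.7
ee_pos: [678.6, 216.0, 266.6]
orientation: [2.219, 2.219, 0.008]
ft_force: [0.5, -0.1, -1.6]
width: 66.0
```

```bash
python3 -c "
from h import *
plan(448,-439,130,5.4);load('wrist','w6')"
```

```text
t 12.7 grasp [679.  216.1 205.3] jaw 0.0 q1 0.29 q6 0.29 width 66.0 F [ 0.5 -0.1 -1.6] tilt 0.3
 turn -0.094 (q6->-0.89) then shift [-0.6305 -0.292   0.0726] norm 0.699
 turn 3.047 (q6->2.26) then shift [0.6303 0.2912 0.078 ] norm 0.699
```

View pics/w6.png

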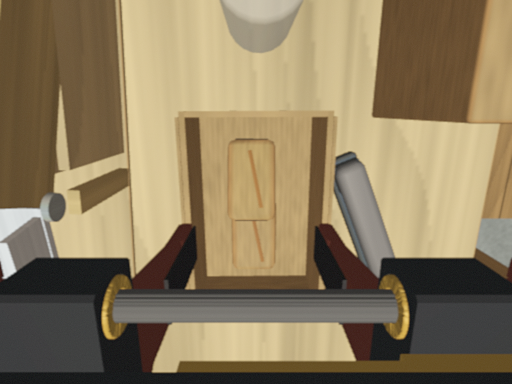

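send_rows:
  rows:
    - [0,0,0,-0.094,1]
    - [-0.045,-0.0209,0,0,1]
    - [-0.045,-0.0209,0,0,1]
    - [-0.045,-0.0209,0,0,1]
    - [-0.045,-0.0209,0,0,1]

```text
t: 13.25
ee_pos: [609.6, 27.2, 261.3]
orientation: [-2.112, -2.323, 0.003]
ft_force: [-0.1, -1.4, -0.4]
width: 87.8
```

send_rows:
  rows:
    - [-0.045,-0.0209,0,0,1]
    - [-0.045,-0.0209,0,0,1]
    - [-0.045,-0.0209,0,0,1]
    - [-0.045,-0.0209,0,0,1]
    - [-0.045,-0.0209,0,0,1]

```text
t: 13.75
ee_pos: [526.8, -206.5, 261.6]
orientation: [-2.113, -2.322, 0.001]
ft_force: [1.2, -0.4, 1.3]
width: 87.8
```

send_rows:
  rows:
    - [-0.045,-0.0209,0,0,1]
    - [-0.045,-0.0209,0.02,0,1]
    - [-0.045,-0.0209,0.02,0,1]
    - [-0.045,-0.0209,0.02,0,1]
    - [-0.045,-0.0209,0.015,0,1]

```text
t: 14.25
ee_pos: [447.6, -428.8, 189.8]
orientation: [-2.112, -2.321, -0.0]
ft_force: [1.2, -0.1, -0.5]
width: 88.1
```

send_rows:
  rows:
    - [0,0,0,0,1]
    - [0,0,0,0,1]

```text
t: 14.45
ee_pos: [448.1, -428.2, 190.5]
orientation: [-2.115, -2.318, -0.001]
ft_force: [0.7, -0.4, -0.2]
width: 87.9
```

```bash
python3 -c "
from h import *
wobjs('w7')
plan(448,-439,22,5.4)"
```

```text
[32. 39.] 3890 top [15. 16.] c [ 265.9 -317.6] size [94. 27.] axis 51.8 jaw -38.2
[355.  62.] 6633 top [44. 48.] c [ 508.7 -319.4] size [61. 48.] axis 70.3 jaw -19.7
[255. 213.] 4675 top [44. 48.] c [ 448.4 -436.8] size [47. 61.] axis -84.6 jaw 5.4
[415. 229.] 7521 top [59. 60.] c [ 572.9 -445. ] size [81. 58.] axis 5.6 jaw -84.4
[177. 349.] 4139 top [38. 59.] c [ 391.1 -568.7] size [ 5. 85.] axis -4.0 jaw 86.0
[317. 350.] 2478 top [22. 35.] c [ 525.7 -572.9] size [122.  14.] axis 4.1 jaw -85.9
t 14.5 grasp [ 448.7 -427.3  129.9] jaw 5.3 q1 -0.78 q6 -0.87 width 87.7 F [0.  0.2 0.8] tilt 0.2
 turn -0.001 (q6->-0.89) then shift [-0.0118 -0.0016  0.1079] norm 0.109
 turn 3.141 (q6->2.25) then shift [0.0113 0.0019 0.1079] norm 0.109
```

send_rows:
  rows:
    - [-0.0108,-0.0012,0.035,0,1]
    - [0,0,0.036,0,1]
    - [0,0,0.035,0,1]
    - [0,0,0,0,1]
    - [0,0,0,0,-1]

```text
t: 15.0
ee_pos: [449.8, -437.7, 86.7]
orientation: [-2.112, -2.324, -0.0]
ft_force: [0.7, -0.2, 0.2]
width: 83.0
```

send_rows:
  rows:
    - [0,0,0,0,-1]
    - [0,0,0,0,-1]
    - [0,0,0,0,-1]
    - [0,0,0,0,-1]

```text
t: 15.4
ee_pos: [449.5, -439.3, 87.3]
orientation: [2.114, 2.322, -0.0]
ft_force: [0.1, 0.2, 0.7]
width: 51.5
```

```bash
python3 -c "
from h import *
plan(466.8,20,230,87.2)"
```

```text
t 15.4 grasp [ 449.5 -439.4   26. ] jaw 5.4 q1 -0.79 q6 -0.89 width 51.5 F [0.1 0.2 0.7] tilt 0.1
 turn -1.428 (q6->-1.50) then shift [ 0.005   0.4598 -0.2036] norm 0.503
 turn 1.714 (q6->1.64) then shift [-0.0054 -0.4595 -0.2044] norm 0.503
```

send_rows:
  rows:
    - [0,0,-0.03,0,-1]
    - [0,0,-0.045,-0.143,-1]
    - [0,0,-0.045,-0.143,-1]
    - [0,0,-0.045,-0.143,-1]
    - [0,0,-0.035,-0.143,-1]

```text
t: 15.9
ee_pos: [449.3, -439.3, 289.6]
orientation: [1.364, 2.827, -0.001]
ft_force: [0.2, -1.2, -1.1]
width: 47.5
```

send_rows:
  rows:
    - [0,0,0,-0.143,-1]
    - [0,0,0,-0.143,-1]
    - [0,0,0,-0.143,-1]
    - [0,0,0,-0.143,-1]
    - [0,0,0,-0.142,-1]

```text
t: 16.4
ee_pos: [449.0, -438.9, 286.6]
orientation: [-0.29, -3.128, -0.0]
ft_force: [0.5, -0.0, -0.9]
width: 47.5
```

send_rows:
  rows:
    - [0,0,0,-0.142,-1]
    - [0,0.048,0,0,-1]
    - [0,0.048,0,0,-1]
    - [0,0.048,0,0,-1]
    - [0,0.048,0,0,-1]

```text
t: 16.9
ee_pos: [458.1, -245.6, 286.5]
orientation: [0.078, 3.14, 0.0]
ft_force: [0.8, -0.0, -1.4]
width: 47.6
```

```bash
python3 -c "
from h import *
plan(467,40,225,87.2)"
```

```text
t 16.9 grasp [ 458.1 -245.6  225.2] jaw 87.2 q1 -0.52 q6 -2.04 width 47.6 F [ 0.8 -0.  -1.4] tilt 0.0
 turn -0.001 (q6->-1.46) then shift [5.100e-03 2.857e-01 2.000e-04] norm 0.286
 turn 3.141 (q6->1.68) then shift [-5.100e-03 -2.857e-01  2.000e-04] norm 0.286
```

send_rows:
  rows:
    - [0.001,0.0476,0,0,-1]
    - [0.001,0.0476,0,0,-1]
    - [0.001,0.0476,0,0,-1]
    - [0.001,0.0476,0,0,-1]
    - [0.001,0.0476,0,0,-1]

```text
t: 17.4
ee_pos: [464.8, -7.6, 286.8]
orientation: [0.077, 3.14, -0.0]
ft_force: [1.3, 0.7, -0.7]
width: 47.3
```

send_rows:
  rows:
    - [0,0.0476,0,0,-1]
    - [0,0,0,0,-1]
    - [0,0,0,0,-1]

```text
t: 17.7
ee_pos: [467.3, 39.1, 286.5]
orientation: [0.072, 3.141, -0.0]
ft_force: [-0.4, 0.1, -0.5]
width: 47.5
```

```bash
python3 -c "
from h import *
plan(467,40,147,87.2);load('wrist','w8')"
```

```text
t 17.7 grasp [467.4  39.1 225.2] jaw 87.4 q1 0.06 q6 -1.47 width 47.5 F [-0.4  0.1 -0.5] tilt 0.0
 turn 0.003 (q6->-1.46) then shift [0.0004 0.0009 0.0782] norm 0.078
 turn -3.139 (q6->-4.60) then shift [-0.0004 -0.0008  0.0782] norm 0.078
```

View pics/w8.png

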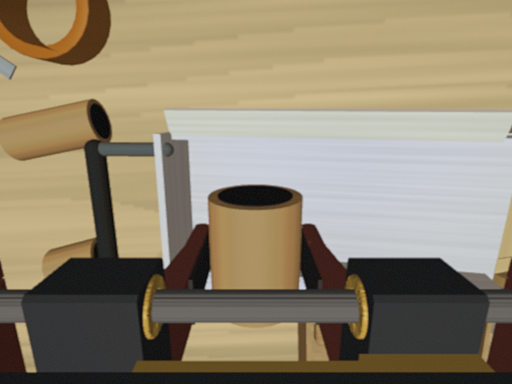

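send_rows:
  rows:
    - [0,0,0.03,0,-1]
    - [0,0,0.03,0,-1]
    - [0,0,0.017,0,-1]
    - [0,0,0,0,-1]
    - [0,0,0,0,-1]

```text
t: 18.25
ee_pos: [467.5, 36.6, 209.1]
orientation: [-0.081, -3.14, 0.0]
ft_force: [-0.0, 1.5, -1.2]
width: 47.3
```

send_rows:
  rows:
    - [0,0,0,0,0.4]
    - [0,0,0,0,0.4]
    - [0,0,-0.02,0,0.4]
    - [0,0,-0.045,0,0.4]
    - [0,0,-0.04,0,0.4]

```text
t: 18.75
ee_pos: [467.3, 38.2, 315.9]
orientation: [-0.077, -3.14, -0.0]
ft_force: [1.3, -0.5, 0.8]
width: 61.4
```

send_rows:
  rows:
    - [0,0,0,0,1]
    - [0,0,0,0,1]

```text
t: 18.95
ee_pos: [467.8, 38.3, 315.4]
orientation: [0.077, 3.138, 0.0]
ft_force: [-0.4, 0.8, -0.7]
width: 74.3
```

```bash
python3 -c "
from h import *
plan(508,-320.5,130,-19.5);load('wrist','w9')"
```

```text
t 18.9 grasp [468.   38.3 254.1] jaw 87.2 q1 0.06 q6 -1.47 width 74.3 F [-0.4  0.8 -0.7] tilt 0.2
 turn -1.279 (q6->-3.39) then shift [ 0.3252 -0.1575  0.1231] norm 0.382
 turn 1.862 (q6->-0.25) then shift [-0.3245  0.1574  0.1252] norm 0.382
```

View pics/w9.png

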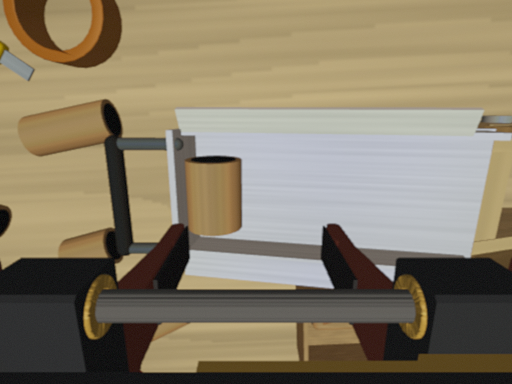

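send_rows:
  rows:
    - [0,0,0,0.1433,1]
    - [0,0,0,0.1433,1]
    - [0,0,0,0.1433,1]
    - [0,0,0,0.1433,1]
    - [0,0,0,0.1433,1]

```text
t: 19.5
ee_pos: [466.6, 38.2, 312.5]
orientation: [-1.18, -2.908, 0.002]
ft_force: [-0.9, 0.3, -0.2]
width: 87.6
```

send_rows:
  rows:
    - [0,0,0,0.1433,1]
    - [0,0,0,0.1433,1]
    - [0,0,0,0.1433,1]
    - [0,0,0,0.1433,1]
    - [0,0,0,0.1433,1]

```text
t: 20.0
ee_pos: [466.7, 38.2, 312.6]
orientation: [-2.126, -2.31, 0.004]
ft_force: [0.4, 0.6, 0.5]
width: 87.9
```

send_rows:
  rows:
    - [0,0,0,0.1433,1]
    - [0,0,0,0.1433,1]
    - [0,0,0,0.1433,1]
    - [-0.0406,0.0197,0,0,1]
    - [-0.0406,0.0197,0,0,1]

```text
t: 20.5
ee_pos: [476.8, -51.5, 312.7]
orientation: [-2.562, -1.815, 0.003]
ft_force: [0.4, -0.1, 0.3]
width: 88.2
```

send_rows:
  rows:
    - [-0.0406,0.0197,0,0,1]
    - [-0.0406,0.0197,0,0,1]
    - [-0.0406,0.0197,0.02,0,1]
    - [-0.0406,0.0197,0.02,0,1]
    - [-0.0406,0.0197,0.02,0,1]

```text
t: 21.0
ee_pos: [501.6, -277.2, 251.8]
orientation: [-2.564, -1.811, 0.002]
ft_force: [0.6, -0.1, -0.2]
width: 88.0
```

send_rows:
  rows:
    - [-0.0406,0.0197,0.02,0,1]
    - [0,0,0.045,0,1]
    - [0,0,0,0,1]
    - [0,0,0,0,1]

```text
t: 21.4
ee_pos: [506.3, -319.5, 187.7]
orientation: [-2.562, -1.809, 0.003]
ft_force: [0.2, 0.7, -0.3]
width: 87.9
```

```bash
python3 -c "
from h import *
wobjs('w10')
plan(508,-320,24,-19.5)"
```

```text
[61. 63.] 9738 top [44. 48.] c [ 409.3 -176.7] size [47. 88.] axis -83.4 jaw 6.6
[273.  18.] 2634 top [42. 48.] c [ 559.6 -201.2] size [30. 60.] axis -23.1 jaw 66.9
[ 22. 208.] 3161 top [14. 16.] c [ 312.4 -259.3] size [107.  26.] axis 50.8 jaw -39.2
[260. 201.] 4849 top [44. 48.] c [ 509.  -318.7] size [61. 48.] axis 70.1 jaw -19.9
[403. 267.] 401 top [30. 50.] c [ 603.2 -413.5] size [12.  3.] axis 6.8 jaw -83.2
[358. 342.] 1428 top [59. 60.] c [ 546.8 -447. ] size [27. 53.] axis -81.9 jaw 8.1
t 21.4 grasp [ 507.2 -319.7  128.1] jaw -19.5 q1 -0.58 q6 -0.24 width 87.9 F [1.  0.5 0.1] tilt 0.1
 turn 0.000 (q6->-0.24) then shift [-1.000e-04  1.000e-03  1.041e-01] norm 0.104
 turn -3.142 (q6->-3.38) then shift [-1.000e-04 -7.000e-04  1.041e-01] norm 0.104
```

send_rows:
  rows:
    - [0,0.001,0.035,0,1]
    - [0,0,0.035,0,1]
    - [0,0,0.034,0,1]
    - [0,0,0,0,1]
    - [0,0,0,0,-1]

```text
t: 21.95
ee_pos: [509.4, -320.6, 87.1]
orientation: [2.564, 1.813, 0.001]
ft_force: [1.0, -0.8, 0.1]
width: 83.1
```

send_rows:
  rows:
    - [0,0,0,0,-1]
    - [0,0,0,0,-1]
    - [0,0,0,0,-1]
    - [0,0,0,0,-1]

```text
t: 22.35
ee_pos: [508.8, -321.1, 86.3]
orientation: [2.565, 1.812, 0.001]
ft_force: [-0.4, 0.7, -0.2]
width: 51.4
```

```bash
python3 -c "
from h import *
plan(469,85,225,87.2)"
```

```text
t 22.4 grasp [ 508.8 -321.2   25. ] jaw -19.5 q1 -0.58 q6 -0.24 width 51.4 F [-0.4  0.7 -0.2] tilt 0.1
 turn 1.279 (q6->1.78) then shift [-0.0597 -0.4035 -0.2005] norm 0.455
 turn -1.863 (q6->-1.36) then shift [ 0.0596  0.404  -0.1994] norm 0.455
```

send_rows:
  rows:
    - [0,0,-0.03,0,-1]
    - [0,0,-0.045,0.1421,-1]
    - [0,0,-0.045,0.1421,-1]
    - [0,0,-0.045,0.1421,-1]
    - [0,0,-0.035,0.1421,-1]

```text
t: 22.85
ee_pos: [508.6, -321.1, 288.4]
orientation: [2.973, 1.011, 0.002]
ft_force: [1.1, -0.3, -0.2]
width: 47.4
```

send_rows:
  rows:
    - [0,0,0,0.1421,-1]
    - [0,0,0,0.1421,-1]
    - [0,0,0,0.1421,-1]
    - [0,0,0,0.1421,-1]
    - [0,0,0,0.1421,-1]

```text
t: 23.35
ee_pos: [508.2, -320.8, 285.5]
orientation: [-3.14, 0.086, 0.0]
ft_force: [0.4, 0.2, -1.0]
width: 47.2
```

send_rows:
  rows:
    - [-0.0066,-0.0448,0,0,-1]
    - [-0.0066,-0.0448,0,0,-1]
    - [-0.0066,-0.0448,0,0,-1]
    - [-0.0066,-0.0448,0,0,-1]
    - [-0.0066,-0.0448,0,0,-1]

```text
t: 23.85
ee_pos: [485.8, -94.0, 285.5]
orientation: [-3.141, 0.078, -0.0]
ft_force: [1.0, -0.8, -0.4]
width: 47.8
```

send_rows:
  rows:
    - [-0.0066,-0.0448,0,0,-1]
    - [-0.0066,-0.0448,0,0,-1]
    - [-0.0066,-0.0448,0,0,-1]
    - [-0.0066,-0.0448,0,0,-1]
    - [0,0,0,0,-1]

```text
t: 24.35
ee_pos: [468.1, 88.8, 285.6]
orientation: [-3.14, 0.069, -0.0]
ft_force: [-0.4, 0.3, -1.5]
width: 46.9
```

send_rows:
  rows:
    - [0,0,0,0,-1]
    - [0,0,0,0,-1]

```text
t: 24.55
ee_pos: [468.8, 84.0, 285.3]
orientation: [3.14, -0.078, -0.0]
ft_force: [-1.2, -0.7, 0.1]
width: 47.8
```

```bash
python3 -c "
from h import *
plan(469,85,154,87.2);load('wrist','w11')"
```

```text
t 24.6 grasp [468.8  84.  224. ] jaw -92.8 q1 0.15 q6 1.77 width 47.8 F [-1.2 -0.7  0.1] tilt 0.0
 turn -0.001 (q6->1.77) then shift [ 0.0001 -0.001   0.07  ] norm 0.070
 turn 3.141 (q6->4.92) then shift [-0.0001  0.001   0.07  ] norm 0.070
```

View pics/w11.png

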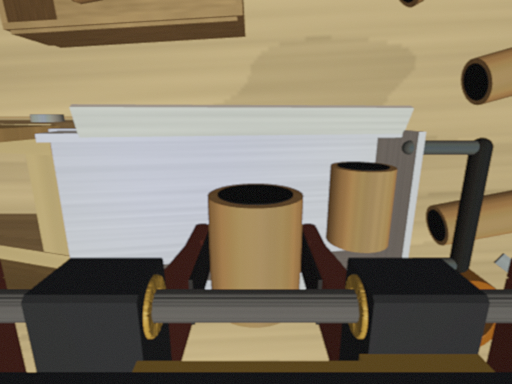

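send_rows:
  rows:
    - [0,0,0.03,0,-1]
    - [0,0,0.03,0,-1]
    - [0,0,0.01,0,-1]
    - [0,0,0,0,-1]
    - [0,0,0,0,-1]

```text
t: 25.1
ee_pos: [469.2, 83.6, 215.5]
orientation: [-3.141, 0.081, 0.0]
ft_force: [-0.2, -0.4, -1.1]
width: 47.5
```

send_rows:
  rows:
    - [0,0,0,0,0.4]
    - [0,0,0,0,0.4]
    - [0,0,-0.02,0,0.4]
    - [0,0,-0.045,0,0.4]
    - [0,0,-0.04,0,0.4]

```text
t: 25.6
ee_pos: [468.6, 84.8, 321.7]
orientation: [3.141, -0.077, -0.001]
ft_force: [0.5, -0.1, 0.7]
width: 61.2
```

send_rows:
  rows:
    - [0,0,0,-0.14,1]
    - [0,0,0,-0.14,1]
    - [0,0,0,-0.14,1]

```text
t: 25.9
ee_pos: [468.9, 84.9, 321.2]
orientation: [-3.086, -0.589, -0.002]
ft_force: [0.4, 0.2, 0.3]
width: 82.1
```

```bash
python3 -c "
from h import *
plan(561.5,-180,130,12.8);load('wrist','w12')"
```

```text
t 25.9 grasp [469.   84.9 259.9] jaw -68.4 q1 0.15 q6 1.35 width 82.1 F [0.4 0.2 0.3] tilt 0.1
 turn -1.417 (q6->-0.56) then shift [-0.279   0.0315  0.1294] norm 0.309
 turn 1.724 (q6->2.58) then shift [ 0.2786 -0.0315  0.1303] norm 0.309
```

View pics/w12.png

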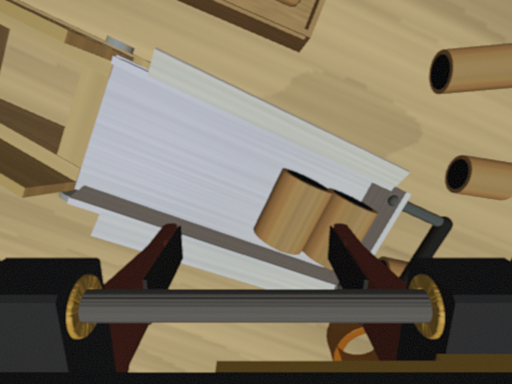

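send_rows:
  rows:
    - [0,0,0,-0.1417,1]
    - [0,0,0,-0.1417,1]
    - [0,0,0,-0.1417,1]
    - [0,0,0,-0.1417,1]
    - [0,0,0,-0.1417,1]

```text
t: 26.45
ee_pos: [468.8, 84.8, 320.5]
orientation: [2.692, 1.619, 0.0]
ft_force: [-0.0, 0.1, -0.1]
width: 87.8
```

send_rows:
  rows:
    - [0,0,0,-0.1417,1]
    - [0,0,0,-0.1417,1]
    - [0,0,0,-0.1417,1]
    - [0,0,0,-0.1417,1]
    - [0,0,0,-0.1417,1]

```text
t: 26.95
ee_pos: [468.8, 84.8, 320.5]
orientation: [1.964, 2.452, 0.0]
ft_force: [-0.3, 0.4, -0.1]
width: 87.7
```

send_rows:
  rows:
    - [-0.0465,0.0053,0,0,1]
    - [-0.0465,0.0053,0,0,1]
    - [-0.0465,0.0053,0,0,1]
    - [-0.0465,0.0053,0.01,0,1]
    - [-0.0465,0.0053,0.015,0,1]

```text
t: 27.45
ee_pos: [545.8, -138.5, 296.1]
orientation: [1.97, 2.445, 0.002]
ft_force: [0.3, 0.6, 0.2]
width: 87.7
```

send_rows:
  rows:
    - [-0.0465,0.0053,0.015,0,1]
    - [0,0,0.045,0,1]
    - [0,0,0.045,0,1]
    - [0,0,0,0,1]
    - [0,0,0,0,1]

```text
t: 27.95
ee_pos: [560.0, -180.7, 190.5]
orientation: [-1.968, -2.447, 0.001]
ft_force: [-0.1, 0.4, 0.5]
width: 87.6
```

```bash
python3 -c "
from h import *
wobjs('w13')
plan(561.5,-180,24,12.7)"
```

```text
[415. 147.] 8883 top [44. 48.] c [ 671.4 -111.6] size [47. 97.] axis -64.0 jaw 26.0
[ 67. 148.] 9139 top [44. 48.] c [ 408.7 -171. ] size [45. 97.] axis -81.6 jaw 8.4
[260. 199.] 4769 top [44. 48.] c [ 562.3 -177.3] size [48. 61.] axis -77.4 jaw 12.6
[504. 236.] 605 top [30. 48.] c [ 772.7 -164.4] size [41.  9.] axis 46.8 jaw -43.2
t 28.0 grasp [ 561.  -180.9  130.6] jaw 12.4 q1 -0.33 q6 -0.55 width 87.7 F [-0.5 -0.3  0.9] tilt 0.1
 turn -0.005 (q6->-0.55) then shift [0.0008 0.0005 0.1066] norm 0.107
 turn 3.136 (q6->2.59) then shift [-0.0007 -0.0008  0.1066] norm 0.107
```

send_rows:
  rows:
    - [0.001,0.001,0.035,0,1]
    - [0,0,0.035,0,1]
    - [0,0,0.036,0,1]
    - [0,0,0,0,1]
    - [0,0,0,0,-1]

```text
t: 28.5
ee_pos: [562.1, -179.8, 86.5]
orientation: [1.966, 2.448, 0.001]
ft_force: [0.1, -1.2, -0.1]
width: 82.7
```

send_rows:
  rows:
    - [0,0,0,0,-1]
    - [0,0,0,0,-1]
    - [0,0,0,0,-1]
    - [0,0,0,0,-1]

```text
t: 28.9
ee_pos: [561.2, -179.8, 85.3]
orientation: [1.967, 2.448, 0.001]
ft_force: [1.1, 1.1, -0.1]
width: 51.4
```

```bash
python3 -c "
from h import *
plan(471.3,130,235,87.2)"
```

```text
t 28.9 grasp [ 561.3 -179.8   24. ] jaw 12.4 q1 -0.33 q6 -0.55 width 51.4 F [ 1.1  1.1 -0.1] tilt 0.1
 turn -1.305 (q6->-1.27) then shift [ 0.1049  0.3053 -0.2106] norm 0.385
 turn 1.837 (q6->1.87) then shift [-0.1052 -0.3048 -0.2113] norm 0.385
```

send_rows:
  rows:
    - [0,0,-0.03,0,-1]
    - [0,0,-0.045,-0.145,-1]
    - [0,0,-0.045,-0.145,-1]
    - [0,0,-0.045,-0.145,-1]
    - [0,0,-0.045,-0.145,-1]

```text
t: 29.4
ee_pos: [560.3, -179.5, 296.3]
orientation: [-1.176, -2.913, 0.0]
ft_force: [0.2, 0.3, -1.0]
width: 47.3
```

send_rows:
  rows:
    - [0,0,0,-0.145,-1]
    - [0,0,0,-0.145,-1]
    - [0,0,0,-0.145,-1]
    - [0,0,0,-0.145,-1]
    - [0,0,0,-0.145,-1]

```text
t: 29.9
ee_pos: [560.5, -179.6, 294.5]
orientation: [-0.067, -3.141, -0.0]
ft_force: [0.0, 0.6, -0.6]
width: 47.5
```

send_rows:
  rows:
    - [0.015,0.0436,0,0,-1]
    - [0.015,0.0436,0,0,-1]
    - [0.015,0.0436,0,0,-1]
    - [0.015,0.0436,0,0,-1]
    - [0.015,0.0436,0,0,-1]

```text
t: 30.4
ee_pos: [495.5, 43.2, 294.5]
orientation: [0.077, 3.14, 0.0]
ft_force: [0.7, 0.6, -0.8]
width: 47.5
```

send_rows:
  rows:
    - [0.015,0.0436,0,0,-1]
    - [0.015,0.0436,0,0,-1]
    - [0,0,0,0,-1]
    - [0,0,0,0,-1]

```text
t: 30.8
ee_pos: [470.3, 131.1, 294.5]
orientation: [0.072, 3.141, -0.0]
ft_force: [0.7, -0.0, 0.4]
width: 47.3
```

```bash
python3 -c "
from h import *
plan(471.3,130,161.5,87.2);load('wrist','w14')"
```

```text
t 30.8 grasp [470.3 131.1 233.2] jaw 87.4 q1 0.25 q6 -1.28 width 47.3 F [ 0.7 -0.   0.4] tilt 0.0
 turn 0.003 (q6->-1.28) then shift [-0.001  -0.001   0.0717] norm 0.072
 turn -3.138 (q6->-4.42) then shift [0.001  0.001  0.0717] norm 0.072
```

View pics/w14.png

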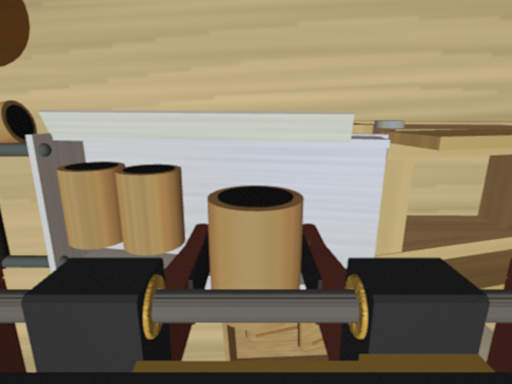

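send_rows:
  rows:
    - [0,0,0.03,0,-1]
    - [0,0,0.03,0,-1]
    - [0,0,0.011,0,-1]
    - [0,0,0,0,-1]
    - [0,0,0,0,-1]

```text
t: 31.35
ee_pos: [471.2, 129.1, 223.4]
orientation: [-0.08, -3.14, 0.0]
ft_force: [-1.2, 1.1, -0.1]
width: 47.3
```

send_rows:
  rows:
    - [0,0,0,0,0.4]
    - [0,0,0,0,0.4]
    - [0,0,-0.02,0,0.4]
    - [0,0,-0.045,0,0.4]
    - [0,0,-0.04,0,0.4]

```text
t: 31.85
ee_pos: [470.5, 130.3, 329.8]
orientation: [-0.076, -3.14, 0.0]
ft_force: [1.3, 0.4, -0.3]
width: 61.5
```

send_rows:
  rows:
    - [0,0,0,0.14,1]
    - [0,0,0,0.14,1]
    - [0,0,0,0.14,1]

```text
t: 32.15
ee_pos: [470.9, 130.4, 329.3]
orientation: [0.738, 3.052, 0.001]
ft_force: [0.8, -0.3, -0.5]
width: 81.6
```

```bash
python3 -c "
from h import *
plan(406,-173.5,130,8.5);load('wrist','w15')"
```

```text
t 32.1 grasp [471.  130.4 268. ] jaw 62.8 q1 0.25 q6 -0.85 width 81.6 F [ 0.8 -0.3 -0.5] tilt 0.1
 turn 0.948 (q6->-0.58) then shift [-0.2908 -0.1093  0.1382] norm 0.340
 turn -2.193 (q6->-3.72) then shift [0.2911 0.109  0.1377] norm 0.340
```

View pics/w15.png

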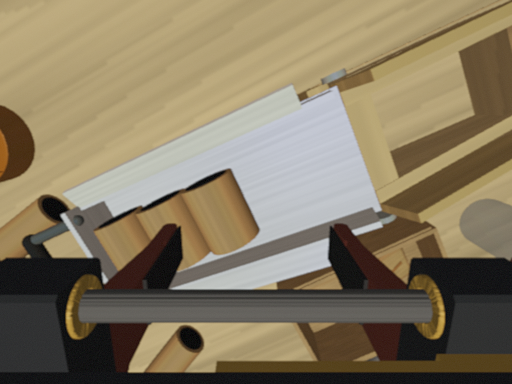

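send_rows:
  rows:
    - [0,0,0,0.1354,1]
    - [0,0,0,0.1354,1]
    - [0,0,0,0.1354,1]
    - [0,0,0,0.1354,1]
    - [0,0,0,0.1354,1]

```text
t: 32.7
ee_pos: [470.7, 130.4, 328.6]
orientation: [1.706, 2.638, 0.001]
ft_force: [-0.1, -0.1, -0.1]
width: 87.5
```

send_rows:
  rows:
    - [0,0,0,0.1354,1]
    - [0,0,0,0.1354,1]
    - [-0.0415,-0.0156,0,0,1]
    - [-0.0415,-0.0156,0,0,1]
    - [-0.0415,-0.0156,0,0,1]

```text
t: 33.2
ee_pos: [443.2, -0.9, 328.6]
orientation: [2.038, 2.391, 0.001]
ft_force: [0.2, -0.4, 0.3]
width: 87.7
```

send_rows:
  rows:
    - [-0.0415,-0.0156,0,0,1]
    - [-0.0415,-0.0156,0,0,1]
    - [-0.0415,-0.0156,0,0,1]
    - [-0.0415,-0.0156,0,0,1]
    - [0,0,0.045,0,1]

```text
t: 33.7
ee_pos: [410.0, -179.1, 287.5]
orientation: [2.038, 2.374, 0.004]
ft_force: [1.5, 1.1, -0.7]
width: 87.4
```

send_rows:
  rows:
    - [0,0,0.045,0,1]
    - [0,0,0.045,0,1]
    - [0,0,0,0,1]
    - [0,0,0,0,1]

```text
t: 34.1
ee_pos: [407.5, -173.5, 193.6]
orientation: [-2.041, -2.386, 0.001]
ft_force: [0.9, 0.1, 0.1]
width: 88.0
```

```bash
python3 -c "
from h import *
wobjs('w16')
plan(406,-173.5,24,8.5)"
```

```text
[101. 154.] 10616 top [47. 48.] c [ 289.4 -153.8] size [ 99. 100.] axis -2.4 jaw 87.6
[255. 197.] 7027 top [45. 48.] c [ 406.2 -171.1] size [48. 97.] axis -81.4 jaw 8.6
t 34.1 grasp [ 408.5 -173.9  133.5] jaw 8.9 q1 -0.43 q6 -0.59 width 87.6 F [ 0.1 -0.2  0. ] tilt 0.1
 turn 0.007 (q6->-0.58) then shift [ 0.0008 -0.0025  0.1095] norm 0.110
 turn -3.134 (q6->-3.72) then shift [-0.0007  0.0023  0.1095] norm 0.110
```

send_rows:
  rows:
    - [0.0018,-0.002,0.035,0.005,1]
    - [0,0,0.035,0,1]
    - [0,0,0.038,0,1]
    - [0,0,0,0,1]
    - [0,0,0,0,-1]

```text
t: 34.65
ee_pos: [406.4, -172.4, 87.1]
orientation: [2.047, 2.38, 0.001]
ft_force: [0.4, -0.0, 1.1]
width: 83.1
```

send_rows:
  rows:
    - [0,0,0,0,-1]
    - [0,0,0,0,-1]
    - [0,0,0,0,-1]
    - [0,0,0,0,-1]

```text
t: 35.05
ee_pos: [405.8, -172.3, 86.3]
orientation: [2.048, 2.38, 0.001]
ft_force: [0.9, 0.0, -0.0]
width: 51.3
```

```bash
python3 -c "
from h import *
plan(473,168,240,87.2)"
```

```text
t 35.0 grasp [ 405.9 -172.4   25. ] jaw 8.6 q1 -0.43 q6 -0.58 width 51.3 F [ 0.9  0.  -0. ] tilt 0.1
 turn -1.372 (q6->-1.21) then shift [-0.0507  0.3436 -0.2143] norm 0.408
 turn 1.769 (q6->1.93) then shift [ 0.0502 -0.3429 -0.2156] norm 0.408
```

send_rows:
  rows:
    - [0,0,-0.04,0,-1]
    - [0,0,-0.045,0,-1]
    - [0,0,-0.045,-0.1372,-1]
    - [0,0,-0.045,-0.1372,-1]
    - [0,0,-0.04,-0.1372,-1]

```text
t: 35.55
ee_pos: [404.9, -171.9, 302.8]
orientation: [1.511, 2.753, 0.0]
ft_force: [-0.6, -0.1, -1.2]
width: 47.7
```

send_rows:
  rows:
    - [0,0,0,-0.1372,-1]
    - [0,0,0,-0.1372,-1]
    - [0,0,0,-0.1372,-1]
    - [0,0,0,-0.1372,-1]
    - [0,0,0,-0.1372,-1]

```text
t: 36.05
ee_pos: [404.9, -171.9, 300.5]
orientation: [-0.498, -3.102, -0.0]
ft_force: [0.3, -0.7, -1.1]
width: 47.6
```

send_rows:
  rows:
    - [0,0,0,-0.1372,-1]
    - [0,0,0,-0.1372,-1]
    - [-0.0063,0.043,0,0,-1]
    - [-0.0063,0.043,0,0,-1]
    - [-0.0063,0.043,0,0,-1]

```text
t: 36.55
ee_pos: [430.2, -43.0, 300.5]
orientation: [0.08, 3.141, -0.0]
ft_force: [0.1, 0.4, -0.3]
width: 47.3
```

send_rows:
  rows:
    - [-0.0063,0.043,0,0,-1]
    - [-0.0063,0.043,0,0,-1]
    - [-0.0063,0.043,0,0,-1]
    - [-0.0063,0.043,0,0,-1]
    - [-0.0063,0.043,0,0,-1]

```text
t: 37.05
ee_pos: [472.3, 170.8, 300.5]
orientation: [-0.077, -3.141, 0.0]
ft_force: [0.5, -0.6, -1.2]
width: 47.8
```

send_rows:
  rows:
    - [0,0,0,0,-1]
    - [0,0,0,0,-1]

```text
t: 37.25
ee_pos: [472.0, 169.6, 300.1]
orientation: [-0.074, -3.14, 0.001]
ft_force: [-0.6, -0.5, -0.8]
width: 47.4
```

```bash
cat >> h.py <<'E'
def held(d,lo,hi,ylo,yhi):
    w=P(d);h=w[...,2];m=(h>lo)&(h<hi)&(w[...,1]>ylo)&(w[...,1]<yhi);q=w[m];print("held n",len(q),"x",np.percentile(q[:,0],[0.5,50,99.5]).round(1),"y",np.percentile(q[:,1],[0.5,99.5]).round(1),"z",q[:,2].max().round(1))
E
python3 -c "
from h import *
plan(473,168,169,87.2);d=load('wrist','w17')
held(d,210,262,120,215)"
```

```text
t 37.2 grasp [472.  169.5 238.8] jaw 87.3 q1 0.32 q6 -1.20 width 47.4 F [-0.6 -0.5 -0.8] tilt 0.1
 turn 0.002 (q6->-1.20) then shift [-0.0012 -0.0014  0.0698] norm 0.070
 turn -3.140 (q6->-4.35) then shift [0.001  0.0015 0.0698] norm 0.070
held n 16628 x [423.4 458.9 520.2] y [138.8 202.4] z 262.0
```

View pics/w17.png

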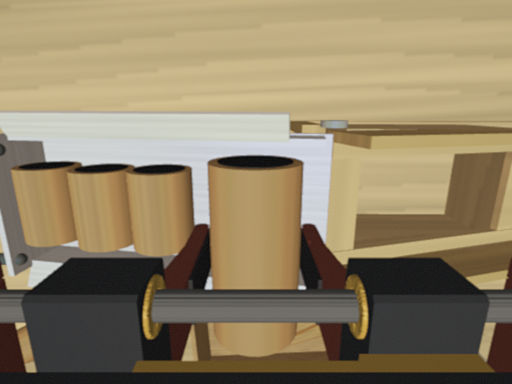

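send_rows:
  rows:
    - [-0.0014,-0.001,0.03,0,-1]
    - [0,0,0.03,0,-1]
    - [0,0,0.01,0,-1]
    - [0,0,0,0,-1]
    - [0,0,0,0,-1]

```text
t: 37.8
ee_pos: [473.8, 166.2, 230.5]
orientation: [-0.081, -3.14, 0.001]
ft_force: [0.2, -0.8, -0.7]
width: 47.4
```

send_rows:
  rows:
    - [0,0,0,0,0.35]
    - [0,0,0,0,0.35]
    - [0,0,-0.02,0,0.35]
    - [0,0,-0.045,0,0.35]
    - [0,0,-0.04,0,0.35]

```text
t: 38.3
ee_pos: [473.6, 167.9, 336.5]
orientation: [-0.077, -3.139, 0.0]
ft_force: [1.1, 0.2, -0.0]
width: 59.2
```

send_rows:
  rows:
    - [0,0,0,0.14,1]
    - [0,0,0,0.14,1]
    - [0,0,0,0.14,1]

```text
t: 38.6
ee_pos: [473.9, 168.0, 336.0]
orientation: [0.739, 3.052, 0.001]
ft_force: [0.3, -0.1, -1.4]
width: 79.6
```

```bash
python3 -c "
from h import *
plan(671,-113.5,130,26.2);load('wrist','w18')"
```

```text
t 38.6 grasp [474.  168.1 274.7] jaw 62.8 q1 0.32 q6 -0.78 width 79.6 F [ 0.3 -0.1 -1.4] tilt 0.1
 turn 0.639 (q6->-0.65) then shift [-0.3395  0.0523  0.145 ] norm 0.373
 turn -2.503 (q6->-3.79) then shift [ 0.3398 -0.0526  0.1444] norm 0.373
```

View pics/w18.png

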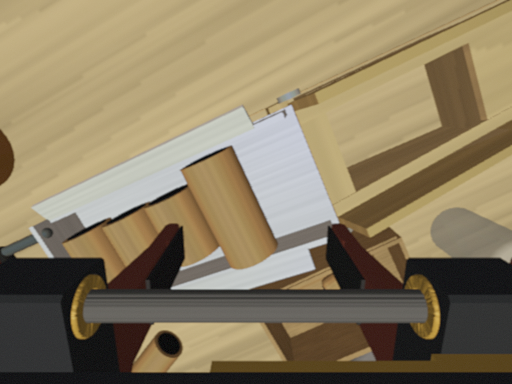

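```bash
cat >> h.py <<'E'
S=np.array([.048,.99885,0]);SX=np.array([.99885,-.048,0]);H=np.array([476.0,226.5,148.0])
def hop(w):
    """world -> hopper floor frame (x,y,z)"""
    q=w-H; a=q@SX; b=q@S; c=q[...,2]
    y=b*np.cos(.17)+c*np.sin(.17); z=-b*np.sin(.17)+c*np.cos(.17)
    return np.stack([a,y+126,z],-1)
def hopcores(d):
    f=hop(P(d)); 
    m=(abs(f[...,0])<52)&(abs(f[...,1])<126)&(f[...,2]>34)&(f[...,2]<120)
    q=f[m]
    for xs in (-40,-20,0,20,40):
        s=q[abs(q[:,0]-xs)<5]
        print(xs,[(y,int(round(np.percentile(s[abs(s[:,1]-y)<4][:,2],90)))) for y in range(-116,124,8) if (abs(s[:,1]-y)<4).sum()>4])
    g=f[(abs(f[...,0])<40)&(f[...,1]>60)&(f[...,1]<110)&(abs(f[...,2])<15)]; print("floor z",np.median(g[:,2]) if len(g) else None)
E
python3 -c "
from h import *
hopcores(np.load('pics/w18.npz'))"
```

```text
-40 [(-116, 47), (28, 41), (36, 46), (44, 48), (52, 48), (60, 45), (68, 40)]
-20 [(-116, 43), (-108, 46), (-100, 48), (-92, 48), (-84, 45), (-76, 40), (-60, 46), (-52, 48), (-44, 48), (-36, 45), (-28, 40), (-20, 41), (-12, 46), (-4, 48), (4, 47), (12, 45), (20, 40), (28, 41), (36, 46), (44, 48), (52, 48), (60, 45), (68, 40)]
0 [(-84, 42), (-76, 40), (-60, 46), (-52, 48), (-44, 48), (-36, 45), (-28, 40), (4, 47), (12, 45), (20, 40), (28, 42), (36, 46), (44, 48), (52, 47), (60, 45), (68, 40)]
20 [(-84, 45), (-76, 40), (-4, 48), (4, 48), (12, 45), (20, 40), (28, 41), (36, 46), (44, 48), (52, 47), (60, 45), (68, 40), (116, 114)]
40 [(28, 41), (36, 46), (44, 48), (52, 47), (60, 45), (68, 40)]
floor z -0.7261682139175898
```

```bash
python3 -c "
from h import *
d=np.load('pics/top0.npz');w=P(d);q=w[60:140,260:345].reshape(-1,3);q=q[q[:,2]>60]
dd=q[:,:2]-[671,-113.5];a=np.radians(26.2);u=dd@[np.cos(a),np.sin(a)];v=dd@[-np.sin(a),np.cos(a)]
k=(u<130);print(np.c_[u,v,q[:,2]][k][np.argsort(u[k])][:25].round(0).tolist())
"
```

```text
[[39.0, -98.0, 62.0], [42.0, -106.0, 61.0], [47.0, -98.0, 66.0], [48.0, -102.0, 68.0], [49.0, -98.0, 72.0], [49.0, -96.0, 64.0], [50.0, -107.0, 66.0], [50.0, -102.0, 71.0], [51.0, -95.0, 71.0], [51.0, -98.0, 76.0], [51.0, -95.0, 60.0], [51.0, -110.0, 68.0], [52.0, -106.0, 71.0], [52.0, -95.0, 76.0], [52.0, -102.0, 75.0], [53.0, -109.0, 75.0], [53.0, -94.0, 66.0], [53.0, -98.0, 79.0], [54.0, -118.0, 70.0], [54.0, -95.0, 81.0], [54.0, -116.0, 63.0], [54.0, -102.0, 81.0], [54.0, -107.0, 74.0], [54.0, -114.0, 74.0], [55.0, -98.0, 84.0]]
```

send_rows:
  rows:
    - [0,0,0,0.128,1]
    - [0,0,0,0.128,1]
    - [0,0,0,0.128,1]
    - [0,0,0,0.128,1]
    - [0,0,0,0.127,1]

```text
t: 39.15
ee_pos: [473.8, 168.0, 335.3]
orientation: [-1.656, -2.669, 0.0]
ft_force: [0.3, -0.4, 0.9]
width: 87.6
```

send_rows:
  rows:
    - [-0.0485,0.0075,0,0,1]
    - [-0.0485,0.0075,0,0,1]
    - [-0.0485,0.0075,0,0,1]
    - [-0.0485,0.0075,0,0,1]
    - [-0.0485,0.0075,0,0,1]

```text
t: 39.65
ee_pos: [616.5, -34.1, 335.3]
orientation: [-1.649, -2.674, -0.0]
ft_force: [0.6, 0.7, -0.1]
width: 88.2
```

send_rows:
  rows:
    - [-0.0485,0.0075,0,0,1]
    - [-0.0485,0.0075,0,0,1]
    - [0,0,0.045,0,1]
    - [0,0,0.045,0,1]
    - [0,0,0.045,0,1]

```text
t: 40.15
ee_pos: [672.4, -113.0, 198.9]
orientation: [1.65, 2.673, 0.001]
ft_force: [1.2, 0.4, 0.0]
width: 88.1
```

send_rows:
  rows:
    - [0,0,0,0,1]
    - [0,0,0,0,1]

```text
t: 40.35
ee_pos: [672.4, -112.4, 200.4]
orientation: [-1.65, -2.671, 0.001]
ft_force: [0.5, -0.6, -0.1]
width: 87.8
```

```bash
python3 -c "
from h import *
wobjs('w19')
plan(671,-112.5,33,26.1)"
```

```text
[256. 197.] 6660 top [44. 48.] c [ 672.2 -111.1] size [48. 97.] axis -63.7 jaw 26.3
[486. 252.] 551 top [23. 32.] c [878.5 -69.3] size [48.  6.] axis 42.7 jaw -47.3
t 40.4 grasp [ 673.6 -112.6  140.9] jaw 26.6 q1 -0.18 q6 -0.65 width 87.4 F [-0.1 -0.4  0.6] tilt 0.1
 turn 0.008 (q6->-0.64) then shift [ 0.0013 -0.0025  0.1079] norm 0.108
 turn -3.133 (q6->-3.78) then shift [-0.0011  0.0021  0.1079] norm 0.108
```

send_rows:
  rows:
    - [0.001,-0.002,0.035,0.006,1]
    - [0,0,0.035,0,1]
    - [0,0,0.038,0,1]
    - [0,0,0,0,1]
    - [0,0,0,0,-1]

```text
t: 40.9
ee_pos: [671.5, -112.6, 94.8]
orientation: [1.659, 2.665, 0.001]
ft_force: [-0.6, -0.3, 0.9]
width: 82.8
```

send_rows:
  rows:
    - [0,0,0,0,-1]
    - [0,0,0,0,-1]
    - [0,0,0,0,-1]
    - [0,0,0,0,-1]

```text
t: 41.3
ee_pos: [670.7, -112.6, 93.5]
orientation: [1.66, 2.665, 0.001]
ft_force: [-0.2, -0.3, -0.5]
width: 51.2
```

```bash
python3 -c "
from h import *
plan(475.2,210.9,260,87.2)"
```

```text
t 41.3 grasp [ 670.8 -112.6   32.2] jaw 26.2 q1 -0.18 q6 -0.64 width 51.2 F [-0.2 -0.3 -0.5] tilt 0.1
 turn -1.066 (q6->-1.12) then shift [ 0.2109  0.3138 -0.2276] norm 0.441
 turn 2.076 (q6->2.02) then shift [-0.2113 -0.3132 -0.228 ] norm 0.441
```

send_rows:
  rows:
    - [0,0,-0.04,0,-1]
    - [0,0,-0.047,-0.1333,-1]
    - [0,0,-0.047,-0.1333,-1]
    - [0,0,-0.047,-0.1333,-1]
    - [0,0,-0.047,-0.1333,-1]

```text
t: 41.8
ee_pos: [669.7, -112.4, 322.4]
orientation: [-0.892, -3.012, 0.0]
ft_force: [0.6, -0.5, -1.6]
width: 47.5
```

send_rows:
  rows:
    - [0,0,0,-0.1333,-1]
    - [0,0,0,-0.1333,-1]
    - [0,0,0,-0.1333,-1]
    - [0,0,0,-0.1333,-1]
    - [0.0234,0.0349,0,0,-1]

```text
t: 42.3
ee_pos: [649.7, -79.0, 320.4]
orientation: [0.074, 3.139, -0.002]
ft_force: [0.7, 0.8, -1.4]
width: 47.8
```

send_rows:
  rows:
    - [0.0234,0.0349,0,0,-1]
    - [0.0234,0.0349,0,0,-1]
    - [0.0234,0.0349,0,0,-1]
    - [0.0234,0.0349,0,0,-1]
    - [0.0234,0.0349,0,0,-1]

```text
t: 42.8
ee_pos: [538.7, 104.6, 320.5]
orientation: [0.076, 3.141, 0.0]
ft_force: [1.6, -0.4, -0.8]
width: 47.2
```

send_rows:
  rows:
    - [0.0234,0.0349,0,0,-1]
    - [0.0234,0.0349,0,0,-1]
    - [0.0234,0.0349,0,0,-1]
    - [0,0,0,0,-1]
    - [0,0,0,0,-1]

```text
t: 43.3
ee_pos: [474.4, 212.0, 320.6]
orientation: [0.072, 3.14, -0.0]
ft_force: [0.5, 0.6, -1.1]
width: 47.4
```

send_rows:
  rows:
    - [0,0,0,0,-1]

```text
t: 43.4
ee_pos: [475.2, 210.8, 320.5]
orientation: [0.076, 3.14, -0.0]
ft_force: [-0.3, -0.5, -0.6]
width: 47.0
```

```bash
python3 -c "
from h import *
plan(475.2,210.9,183,87.2);d=load('wrist','w20')
held(d,225,300,165,250);hopcores(d)"
```

```text
t 43.4 grasp [475.2 210.8 259.2] jaw 87.2 q1 0.39 q6 -1.13 width 47.0 F [-0.3 -0.5 -0.6] tilt 0.0
 turn 0.001 (q6->-1.13) then shift [0.0001 0.0001 0.0762] norm 0.076
 turn -3.141 (q6->-4.27) then shift [-0.     -0.      0.0762] norm 0.076
held n 17419 x [427.6 463.7 524.3] y [178.6 245.1] z 300.0
-40 [(28, 41), (36, 46), (44, 48), (52, 48), (60, 45), (68, 40), (108, 113), (116, 117)]
-20 [(-92, 46), (-84, 45), (-76, 40), (-60, 46), (-52, 48), (-44, 47), (-36, 45), (-28, 40), (-20, 42), (-12, 46), (-4, 48), (4, 48), (12, 45), (20, 40), (28, 41), (36, 46), (44, 48), (52, 48), (60, 45), (68, 40), (108, 113), (116, 117)]
0 [(-92, 47), (-84, 45), (-76, 40), (-60, 46), (-52, 48), (-44, 48), (-36, 45), (-28, 40), (-20, 41), (-12, 46), (-4, 48), (4, 48), (12, 45), (20, 40), (28, 41), (36, 46), (44, 48), (52, 48), (60, 45), (68, 40), (108, 116), (116, 117)]
20 [(-100, 47), (-92, 47), (-84, 45), (-76, 40), (-60, 46), (-52, 48), (-44, 47), (-36, 45), (-28, 40), (-20, 42), (-12, 46), (-4, 48), (4, 47), (12, 45), (20, 40), (28, 42), (36, 46), (44, 48), (52, 48), (60, 45), (68, 40), (108, 112), (116, 115)]
40 [(28, 42), (36, 46), (44, 48), (52, 48), (108, 113), (116, 117)]
floor z -0.7034801882618567
```

View pics/w20.png

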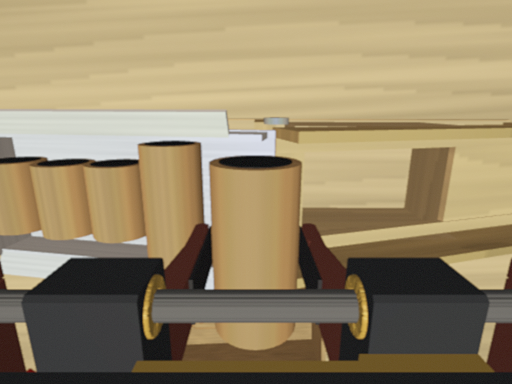

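send_rows:
  rows:
    - [0.0006,0,0.03,0,-1]
    - [0,0,0.03,0,-1]
    - [0,0,0.014,0,-1]
    - [0,0,0.001,0,-1]
    - [0,0,0,0,-1]

```text
t: 43.95
ee_pos: [474.9, 210.2, 244.9]
orientation: [-0.079, -3.14, 0.0]
ft_force: [-0.2, 0.1, -0.4]
width: 47.5
```

send_rows:
  rows:
    - [0,0,0,0,-1]
    - [0,0,0,0,-1]

```text
t: 44.15
ee_pos: [474.6, 211.2, 245.5]
orientation: [0.077, 3.14, 0.001]
ft_force: [-0.5, 0.6, -0.8]
width: 47.2
```

```bash
python3 -c "
from h import *
plan(475.2,210.9,183,87.2);d=load('wrist','w21');hopcores(d)"
```

```text
t 44.1 grasp [474.7 211.2 184.2] jaw 87.2 q1 0.40 q6 -1.13 width 47.2 F [-0.5  0.6 -0.8] tilt 0.0
 turn 0.000 (q6->-1.13) then shift [-0.0005 -0.0003  0.0012] norm 0.001
 turn -3.142 (q6->-4.27) then shift [0.0005 0.0003 0.0012] norm 0.001
-40 [(28, 41), (36, 46), (44, 48), (52, 47), (60, 45), (68, 40), (84, 119), (92, 118), (100, 113), (108, 48), (116, 49)]
-20 [(-28, 37), (-12, 46), (-4, 47), (4, 47), (12, 45), (20, 40), (28, 41), (36, 46), (44, 48), (52, 48), (60, 46), (68, 40), (92, 38), (100, 45), (108, 119), (116, 118)]
0 [(-36, 39), (-28, 39), (-12, 46), (-4, 48), (4, 47), (12, 45), (20, 40), (28, 41), (36, 46), (44, 48), (52, 113), (60, 118), (68, 40), (92, 51), (100, 104), (108, 49), (116, 49)]
20 [(-36, 41), (-28, 40), (-12, 46), (-4, 47), (4, 48), (92, 39), (100, 42)]
40 [(92, 39), (100, 45), (108, 48), (116, 49)]
floor z -0.7230535279405199
```

View pics/w21.png

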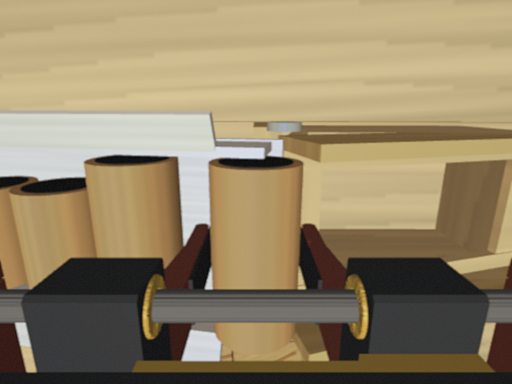

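send_rows:
  rows:
    - [0,0,0,0,0.32]
    - [0,0,0,0,0.32]
    - [0,0,0,0,0.32]
    - [0,0,-0.03,0,0.32]
    - [0,0,-0.045,0,0.32]

```text
t: 44.7
ee_pos: [472.9, 210.9, 319.0]
orientation: [-0.075, -3.135, 0.004]
ft_force: [-0.1, 0.7, 0.3]
width: 57.9
```

send_rows:
  rows:
    - [0,0,-0.045,0,0.32]
    - [0,0,0,0,0.32]
    - [0,0,0,0,0.32]

```text
t: 45.0
ee_pos: [474.4, 211.6, 366.3]
orientation: [0.075, 3.138, 0.002]
ft_force: [-0.3, -0.2, -0.4]
width: 57.8
```

```bash
python3 -c "
from h import *
plan(461.5,-75.5,230,87.2);d=load('wrist','w22');hopcores(d)"
```

```text
t 45.0 grasp [474.6 211.6 305. ] jaw 87.3 q1 0.40 q6 -1.13 width 57.8 F [-0.3 -0.2 -0.4] tilt 0.1
 turn 0.001 (q6->-1.71) then shift [-0.0008 -0.2875  0.0747] norm 0.297
 turn -3.141 (q6->-4.85) then shift [0.0012 0.2873 0.0753] norm 0.297
-40 [(-116, 46), (28, 42), (36, 46), (44, 48), (52, 48), (60, 45), (68, 40), (76, 41), (84, 46), (92, 48), (100, 48), (108, 45), (116, 40)]
-20 [(-116, 49), (-108, 46), (-100, 47), (-92, 48), (-84, 45), (-76, 40), (-60, 46), (-52, 48), (-44, 47), (-36, 45), (-28, 40), (-20, 41), (-12, 46), (-4, 48), (4, 48), (12, 45), (20, 40), (28, 42), (36, 46), (44, 48), (52, 47), (60, 45), (68, 40), (76, 41), (84, 46), (92, 48), (100, 48), (108, 45), (116, 40)]
0 [(-116, 48), (-108, 46), (-100, 48), (-92, 48), (-84, 45), (-76, 40), (-68, 42), (-60, 46), (-52, 47), (-44, 47), (-36, 45), (-28, 40), (-20, 42), (-12, 46), (-4, 47), (4, 47), (12, 45), (20, 40), (28, 41), (36, 46), (44, 48), (52, 48), (60, 45), (68, 40), (76, 41), (84, 46), (92, 48), (100, 48), (108, 45), (116, 40)]
20 [(-116, 47), (-108, 46), (-100, 48), (-92, 47), (-84, 45), (-76, 40), (-68, 42), (-60, 46), (-52, 48), (-44, 48), (-36, 45), (-28, 40), (-20, 41), (-12, 46), (-4, 48), (4, 48), (12, 45), (20, 40), (28, 41), (36, 46), (44, 48), (52, 47), (60, 45), (68, 40), (76, 42), (84, 46), (92, 48), (100, 47), (108, 45), (116, 40)]
40 [(-116, 46), (28, 42), (36, 46), (44, 48), (52, 48), (68, 36), (76, 42), (84, 46), (92, 48), (100, 48), (108, 45), (116, 40)]
floor z None
```

View pics/w22.png

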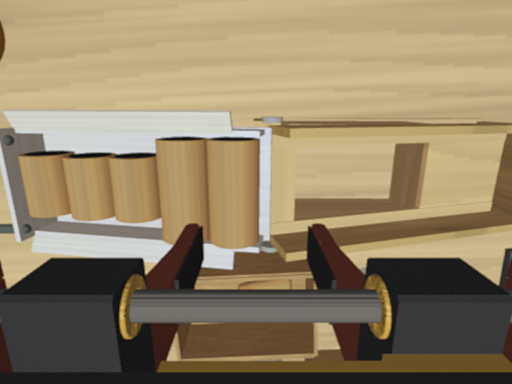

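send_rows:
  rows:
    - [0,-0.0479,0,0,0]
    - [0,-0.0479,0,0,0]
    - [0,-0.0479,0,0,0]
    - [0,-0.0479,0.01,0,0]
    - [0,-0.0479,0.03,0,0]

```text
t: 45.55
ee_pos: [462.9, -24.2, 328.4]
orientation: [0.075, 3.139, -0.0]
ft_force: [0.4, -0.3, -1.0]
width: 43.6
```

send_rows:
  rows:
    - [-0.0008,-0.0479,0.03,0,0]
    - [0,0,0,0,0]
    - [0,0,0,0,0]

```text
t: 45.85
ee_pos: [460.5, -65.3, 300.3]
orientation: [-0.08, -3.136, -0.001]
ft_force: [-0.2, 0.1, 0.6]
width: 43.8
```

```bash
python3 -c "
from h import *
plan(461.5,-75.5,149,87.2);d=load('wrist','w23');w=P(d)
q=w[(w[...,2]>140)&(w[...,2]<165)&(w[...,1]>-100)&(w[...,1]<-58)&(w[...,0]>400)&(w[...,0]<520)]
print(len(q),np.percentile(q,[1,50,99],axis=0).round(1).tolist())
t=q[q[:,2]>np.percentile(q[:,2],85)];print(t.mean(0))
import math
for th in (0,.05,.1,.15,.2,.25,.3,.4,.5,.6,.62,.65):
  p=.17-th;print(th,round(-298*math.cos(p)-50*math.sin(p)+302.2,1),round(-298*math.sin(p)+50*math.cos(p)+1.1,1))
"
```

```text
t 45.9 grasp [460.2 -65.2 239. ] jaw 87.1 q1 -0.17 q6 -1.69 width 43.8 F [-0.2  0.1  0.6] tilt 0.3
 turn -0.002 (q6->-1.71) then shift [-0.0022 -0.0103  0.09  ] norm 0.091
 turn 3.140 (q6->1.43) then shift [0.0014 0.0102 0.09  ] norm 0.091
2441 [[411.2, -82.0, 147.2], [457.1, -72.8, 152.0], [509.8, -58.9, 154.4]]
[459.01651408 -73.85790732 153.73333629]
0 0.0 -0.0
0.05 0.4 15.1
0.1 1.4 30.1
0.15 3.3 45.1
0.2 5.8 60.0
0.25 9.1 74.8
0.3 13.2 89.3
0.4 23.4 117.7
0.5 36.5 145.0
0.6 52.2 170.8
0.62 55.6 175.7
0.65 61.0 183.1
```

View pics/w23.png

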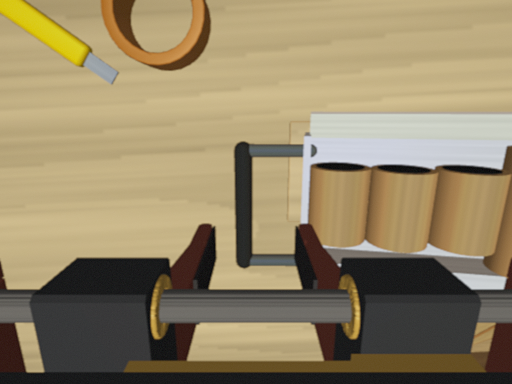

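send_rows:
  rows:
    - [-0.0015,-0.0098,0,0,0]
    - [0,0,0.03,0,0]
    - [0,0,0.03,0,0]
    - [0,0,0.03,0,0]
    - [0,0,0,0,0]

```text
t: 46.4
ee_pos: [461.3, -73.5, 209.9]
orientation: [-0.072, -3.135, -0.001]
ft_force: [-0.7, 0.7, 0.1]
width: 43.9
```

send_rows:
  rows:
    - [0,0,0,0,0]
    - [0,0,0,0,-1]
    - [0,0,0,0,-1]
    - [0,0,0,0,-1]
    - [0,0,0,0,-1]

```text
t: 46.9
ee_pos: [463.0, -74.6, 213.0]
orientation: [0.075, 3.139, -0.0]
ft_force: [0.1, 0.4, -0.1]
width: 15.2
```

```bash
python3 -c "
from h import *
plan(461,-75,149,87.2);load('wrist','w24')"
```

```text
t 46.9 grasp [463.1 -74.6 151.7] jaw 87.3 q1 -0.19 q6 -1.71 width 15.2 F [ 0.1  0.4 -0.1] tilt 0.1
 turn 0.001 (q6->-1.71) then shift [ 0.0021 -0.0005  0.0027] norm 0.003
 turn -3.141 (q6->-4.85) then shift [-0.0021  0.0005  0.0027] norm 0.003
```

View pics/w24.png

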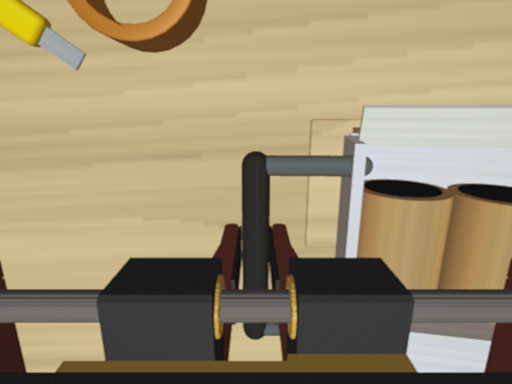

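send_rows:
  rows:
    - [0,0.0003,-0.009,0,-1]
    - [0,0.0005,-0.009,0,-1]
    - [0,0.0006,-0.009,0,-1]
    - [0,0.0009,-0.009,0,-1]
    - [0,0.001,-0.009,0,-1]

```text
t: 47.45
ee_pos: [463.1, -71.3, 258.2]
orientation: [0.075, 3.14, -0.0]
ft_force: [4.1, -1.7, -4.8]
width: 12.9
```

send_rows:
  rows:
    - [0,0.0003,-0.003,0,-1]
    - [0,0.0003,-0.003,0,-1]
    - [0,0.0005,-0.003,0,-1]
    - [0,0.0005,-0.003,0,-1]
    - [0,0.0006,-0.003,0,-1]

```text
t: 47.95
ee_pos: [463.2, -69.0, 272.4]
orientation: [0.075, 3.14, -0.0]
ft_force: [4.0, -0.7, -5.1]
width: 13.4
```

```bash
python3 -c "
from h import *
plan(461,-75,149,87.2);load('scene','s25');load('wrist','w25')"
```

```text
t 48.0 grasp [463.2 -69.  211.1] jaw 87.2 q1 -0.17 q6 -1.70 width 13.4 F [ 4.  -0.7 -5.1] tilt 0.0
 turn 0.001 (q6->-1.71) then shift [ 0.002  -0.0061  0.0621] norm 0.062
 turn -3.141 (q6->-4.85) then shift [-0.0019  0.0061  0.0621] norm 0.062
```

View pics/s25.png

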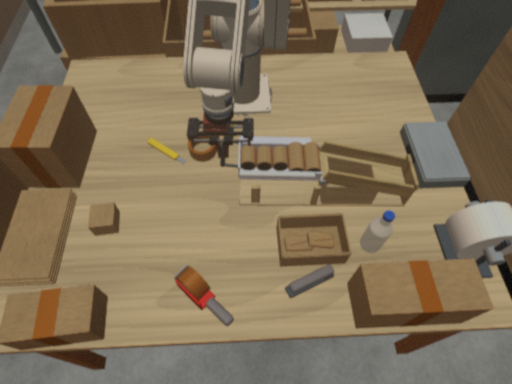

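View pics/w25.png

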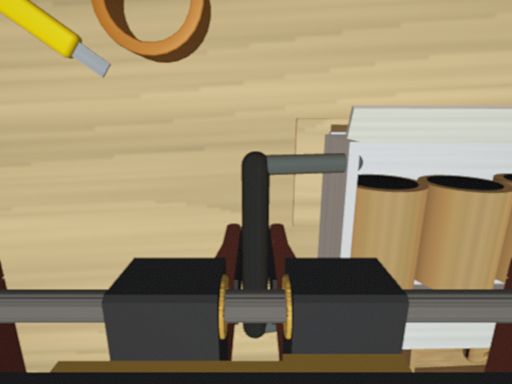

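send_rows:
  rows:
    - [0,0.0006,-0.003,0,-1]
    - [0,0.0006,-0.003,0,-1]
    - [0,0.0007,-0.003,0,-1]
    - [0,0.0007,-0.003,0,-1]
    - [0,0.0007,-0.003,0,-1]

```text
t: 48.55
ee_pos: [463.4, -65.8, 287.3]
orientation: [0.075, 3.14, -0.0]
ft_force: [5.2, -0.4, -4.8]
width: 13.2
```

send_rows:
  rows:
    - [0,0,0,0,-1]
    - [0,0,0,0,-1]
    - [0,0,0,0,-1]
    - [0,0,0,0,-1]
    - [0,0,0,0,-1]

```text
t: 49.05
ee_pos: [463.4, -65.8, 287.2]
orientation: [0.075, 3.14, -0.0]
ft_force: [4.8, -0.9, -3.2]
width: 13.3
```

```bash
python3 -c "
from h import *
plan(461,-75,149,87.2);load('scene','s26');load('top','t26')
c=cv2.imread('pics/s26.png')[110:280,190:440];cv2.imwrite('pics/s26c.png',cv2.resize(c,None,fx=3,fy=3))"
```

```text
t 49.0 grasp [463.4 -65.8 225.9] jaw 87.3 q1 -0.17 q6 -1.69 width 13.3 F [ 4.8 -0.9 -3.2] tilt 0.0
 turn 0.001 (q6->-1.71) then shift [ 0.002  -0.0093  0.0769] norm 0.077
 turn -3.141 (q6->-4.85) then shift [-0.0019  0.0093  0.0769] norm 0.077
```

View pics/s26c.png

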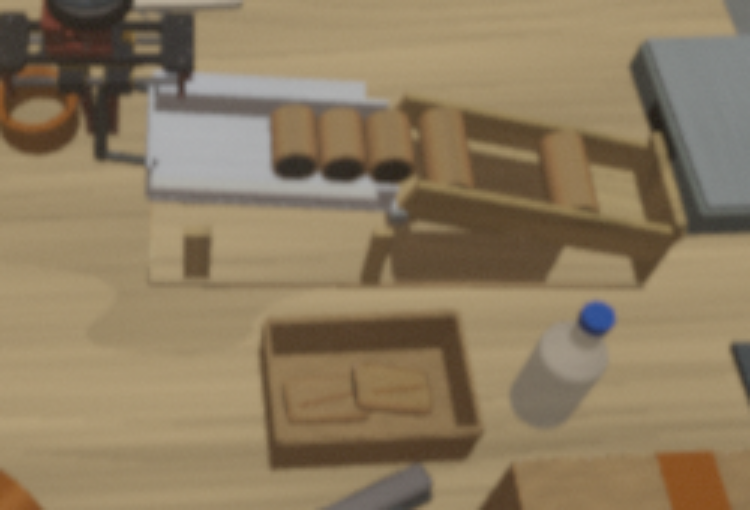

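Working as intended: the longs are bridging the window and the shorts are following. Hold on for the shorts.

send_rows:
  rows:
    - [0,0,0,0,-1]
    - [0,0,0,0,-1]
    - [0,0,0,0,-1]
    - [0,0,0,0,-1]
    - [0,0,0,0,-1]

```text
t: 49.65
ee_pos: [463.4, -65.8, 287.2]
orientation: [0.075, 3.14, -0.0]
ft_force: [4.8, -1.4, -3.3]
width: 13.4
```

send_rows:
  rows:
    - [0,0,0,0,-1]
    - [0,0,0,0,-1]
    - [0,0,0,0,-1]
    - [0,0,0,0,-1]
    - [0,0,0,0,-1]

```text
t: 50.15
ee_pos: [463.4, -65.8, 287.2]
orientation: [0.075, 3.14, -0.0]
ft_force: [5.3, -0.7, -3.9]
width: 13.4
```

```bash
python3 -c "
from h import *
plan(461,-75,149,87.2);load('scene','s27')
c=cv2.imread('pics/s27.png')[110:280,190:440];cv2.imwrite('pics/s27c.png',cv2.resize(c,None,fx=3,fy=3))"
```

```text
t 50.1 grasp [463.4 -65.8 225.9] jaw 87.3 q1 -0.17 q6 -1.69 width 13.4 F [ 5.3 -0.7 -3.9] tilt 0.0
 turn 0.001 (q6->-1.71) then shift [ 0.002  -0.0093  0.0769] norm 0.077
 turn -3.141 (q6->-4.85) then shift [-0.0019  0.0093  0.0769] norm 0.077
```

View pics/s27c.png

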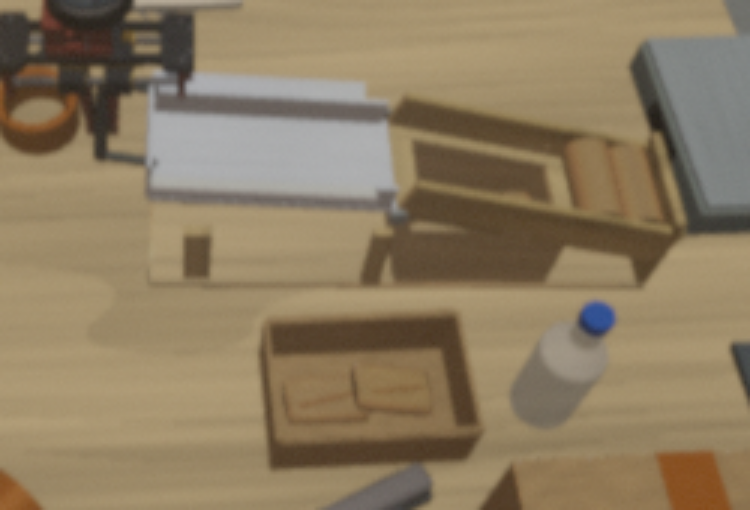

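send_rows:
  rows:
    - [0,0.0041,-0.0145,0,-1]
    - [0,0.0048,-0.0143,0,-1]
    - [0,0.0054,-0.0141,0,-1]
    - [0,0.0062,-0.0138,0,-1]
    - [0,0.0069,-0.0135,0,-1]

```text
t: 50.7
ee_pos: [464.7, -39.3, 358.2]
orientation: [0.075, 3.14, -0.005]
ft_force: [5.2, -6.3, -1.6]
width: 13.2
```

send_rows:
  rows:
    - [0,0.0075,-0.0131,0,-1]
    - [0,0.0082,-0.0127,0,-1]
    - [0,0,0,0,-1]
    - [0,0,0,0,-1]
    - [0,0,0,0,-1]

```text
t: 51.2
ee_pos: [465.4, -24.3, 384.1]
orientation: [0.075, 3.139, -0.007]
ft_force: [2.4, -11.1, 3.2]
width: 13.2
```

```bash
python3 -c "
from h import *
plan(461,-75,149,87.2);load('scene','s28')
c=cv2.imread('pics/s28.png')[60:280,190:440];cv2.imwrite('pics/s28c.png',cv2.resize(c,None,fx=2.7,fy=2.7))"
```

```text
t 51.2 grasp [465.5 -24.6 322.8] jaw 87.3 q1 -0.08 q6 -1.60 width 13.2 F [  2.4 -11.1   3.2] tilt 0.3
 turn 0.001 (q6->-1.70) then shift [ 0.0023 -0.0498  0.174 ] norm 0.181
 turn -3.140 (q6->-4.85) then shift [-0.0018  0.0513  0.1736] norm 0.181
```

View pics/s28c.png

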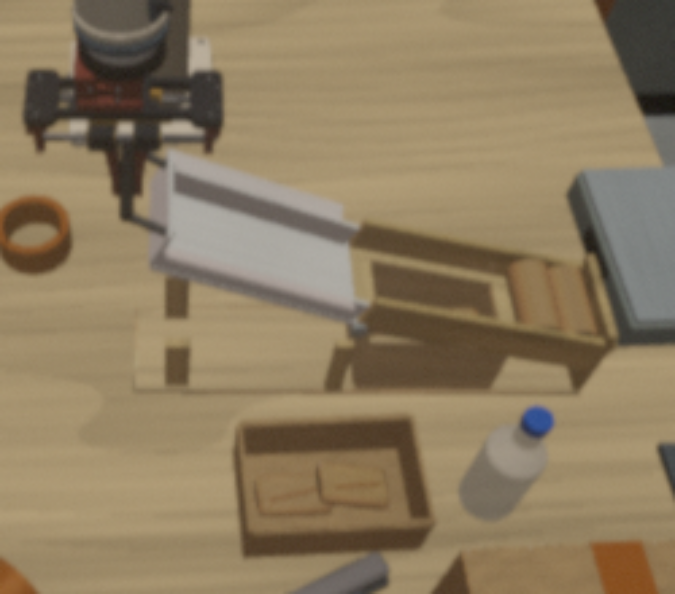

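send_rows:
  rows:
    - [0,0,0,0,-1]
    - [0,0,0,0,-1]
    - [0,-0.0082,0.0127,0,-1]
    - [0,-0.0075,0.0131,0,-1]
    - [0,-0.0069,0.0135,0,-1]

```text
t: 51.75
ee_pos: [464.3, -46.4, 344.1]
orientation: [0.075, 3.139, -0.003]
ft_force: [3.5, -3.4, 2.0]
width: 13.3
```

send_rows:
  rows:
    - [0,-0.0062,0.0138,0,-1]
    - [0,-0.0054,0.0141,0,-1]
    - [0,-0.0048,0.0143,0,-1]
    - [0,-0.0041,0.0145,0,-1]
    - [0,-0.0033,0.0148,0,-1]

```text
t: 52.25
ee_pos: [462.8, -69.3, 272.0]
orientation: [-0.076, -3.14, -0.001]
ft_force: [3.5, 0.0, -1.2]
width: 13.2
```

send_rows:
  rows:
    - [0,-0.0025,0.0149,0,-1]
    - [0,-0.0019,0.015,0,-1]
    - [0,-0.001,0.015,0,-1]
    - [0,-0.0004,0.013,0,-1]
    - [0,0,0,0,-1]

```text
t: 52.75
ee_pos: [462.5, -74.5, 213.7]
orientation: [-0.077, -3.139, -0.002]
ft_force: [4.5, 2.5, -2.6]
width: 13.4
```

```bash
python3 -c "
from h import *
plan(461,-75,149,87.2)"
```

```text
t 52.8 grasp [462.4 -74.4 152.4] jaw 87.2 q1 -0.19 q6 -1.71 width 13.4 F [ 4.5  2.5 -2.6] tilt 0.1
 turn 0.000 (q6->-1.71) then shift [ 0.0014 -0.0006  0.0034] norm 0.004
 turn -3.141 (q6->-4.85) then shift [-0.0014  0.0006  0.0034] norm 0.004
```

send_rows:
  rows:
    - [0,0,0,0,0]
    - [0,0,0,0,0]
    - [0,0,0,0,0]
    - [0,0,-0.03,0,0]
    - [0,0,-0.045,0,0]

```text
t: 53.25
ee_pos: [460.9, -74.6, 288.5]
orientation: [-0.075, -3.134, -0.002]
ft_force: [1.8, -0.2, 0.8]
width: 43.4
```

send_rows:
  rows:
    - [0,0,-0.045,0,0]
    - [0,-0.045,-0.02,0,0]
    - [0,-0.045,0,0,0]
    - [0,-0.045,0,0,0]
    - [0,-0.045,0,0,0]

```text
t: 53.75
ee_pos: [453.4, -256.1, 355.2]
orientation: [0.075, 3.14, -0.0]
ft_force: [1.8, -0.4, -0.5]
width: 44.1
```

send_rows:
  rows:
    - [0,-0.045,0,0,0]
    - [0,0,0,0,0]
    - [0,0,0,0,0]
    - [0,0,0,0,0]
    - [0,0,0,0,0]

```text
t: 54.25
ee_pos: [451.9, -298.3, 354.6]
orientation: [-0.073, -3.14, -0.001]
ft_force: [0.6, -0.3, -0.2]
width: 44.0
```

Run:
```python
from h import *
plan(461,-75,149,87.2);load('scene','s30');d=load('top','t30')
c=cv2.imread('pics/t30.png')[115:260,50:310];cv2.imwrite('pics/t30c.png',cv2.resize(c,None,fx=3,fy=3))
w=P(d);q=w-H;a=q@SX;b=q@S;z=q[...,2]+148
# lanes: top heights on grid (sorter frame)
for xs in (-30,0,30):
    print(xs,[(y,int(np.nanmax(z[(abs(a-xs)<8)&(abs(b-y)<6)]))) for y in range(0,330,12) if ((abs(a-xs)<8)&(abs(b-y)<6)).any()])
f=hop(w);g=f[(abs(f[...,0])<40)&(abs(f[...,1])<100)];print("hopper floor z by y",[(y,np.median(g[abs(g[:,1]-y)<10][:,2]).round(1)) for y in (-90,-45,0,45,90)])
m=w[120:185,155:240].reshape(-1,3);print("bottle",(lambda m:(m.min(0),m.max(0)))(w[125:170,105:150].reshape(-1,3)[w[125:170,105:150].reshape(-1,3)[:,2]>90]))
```

```text
t 54.2 grasp [ 451.9 -298.3  293.3] jaw 87.3 q1 -0.61 q6 -2.13 width 44.0 F [ 0.6 -0.3 -0.2] tilt 0.0
 turn 0.002 (q6->-1.71) then shift [0.0018 0.2234 0.1443] norm 0.266
 turn -3.139 (q6->-4.85) then shift [-0.0019 -0.2235  0.1442] norm 0.266
-30 [(0, 147), (12, 144), (24, 141), (48, 59), (60, 55), (72, 46), (84, 47), (96, 57), (108, 57), (120, 55), (132, 47), (144, 57), (156, 57), (168, 53), (180, 94), (192, 127), (204, 132), (216, 135), (228, 133), (240, 124), (252, 120), (264, 122), (276, 117), (288, 126), (300, 123)]
0 [(0, 149), (12, 144), (24, 142), (36, 56), (48, 57), (60, 56), (72, 45), (84, 50), (96, 55), (108, 59), (120, 55), (132, 52), (144, 57), (156, 56), (168, 53), (180, 95), (192, 125), (204, 133), (216, 134), (228, 132), (240, 124), (252, 119), (264, 121), (276, 118), (288, 125), (300, 124)]
30 [(0, 148), (12, 144), (24, 139), (36, 55), (48, 56), (60, 54), (72, 42), (84, 47), (96, 55), (108, 57), (120, 56), (132, 48), (144, 55), (156, 58), (168, 55), (180, 95), (192, 124), (204, 134), (216, 135), (228, 132), (240, 125), (252, 120), (264, 122), (276, 117), (288, 125), (300, 124)]
hopper floor z by y [(-90, np.float64(-0.7)), (-45, np.float64(-1.0)), (0, np.float64(-1.0)), (45, np.float64(-0.8)), (90, np.float64(-1.0))]
bottle (array([648.73167686, 341.11878291,  90.10531627]), array([711.99981068, 402.33309488, 192.68292549]))
```

View pics/t30c.png

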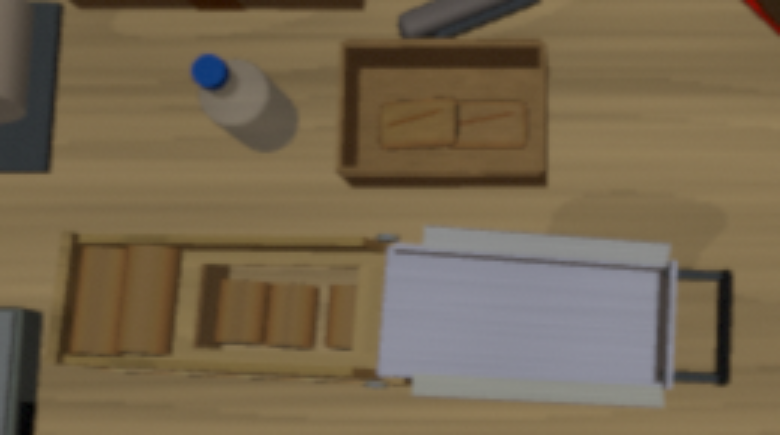

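View pics/s30.png

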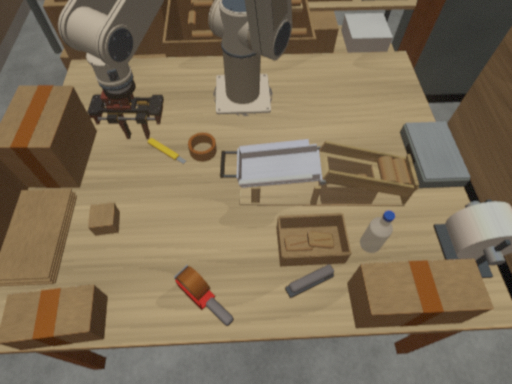

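```bash
python3 -c "
from h import *
print(ctrl.close_job())"
```

```text
the job is handed in; nothing more can be done
None
```

The job is done and handed in at about 54 s of robot time; the hand-in reported no verdict. I put both flattened cores in the scrap box. I then laid the three short and two long cores crosswise in the hopper and tipped it by its handle, slowly at first and then to about 0.6 rad (estimated from how far the gripper rose). After lowering it I let go and backed the arm away.

**Last camera checks:**
- **Short cores:** all three are in the short lane, tops about 57 mm above the bench. That fits one layer on the 8 mm floor.
- **Long cores:** both lie side by side in the long lane against the end wall, roughly 20 and 28 mm from the lane's middle.
- **Flattened cores:** both lie in the scrap box.
- **Hopper:** empty, with its floor within about 1 mm of where it rested at the start.
- **Bottle:** unmoved to within 1 mm.

No check failed. The only disagreement was that the wrist camera read positions about 2 mm off from the top camera, which is within the stated calibration. I did not see a grip slip or a flattened core being knocked aside.

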